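Set the bearings in their housings

ROBOT

A 7-joint arm with a two-finger parallel gripper is mounted at the origin on a cart in front of the work surface, level with it; the furniture and walls round the work are solid. World frame = base frame: x ahead of the robot, y to its left, z up, the work surface at z = 0. Lengths are in m, angles in rad, forces in N, time in s.
With the tool pointing down it reaches from about 0.425 to 0.875 m from the base axis. Payload 4.7 kg.
Tool frame: the origin (TCP) lies on the centre line of the jaws, within the pads' length; the fingertips stand 14 mm ahead of it and the grasp point (between the pads) lies 5 mm behind it; z points along the fingers, y is the direction in which the jaws open and shut (so a half turn about z gives the same grasp; the last joint's range is limited). The gripper opens to 87 mm and grips with 3 to 60 N. Pads are 19 mm wide; open, the fingers measure 117 mm over their backs; the gripper's body (75 mm by 190 mm) begins 51 mm behind the grasp point.
Start: joints at [-1.253, 0.321, -0.07, 1.45, 0.023, 1.371, -0.057], TCP at [0.194, 0.62, 0.199] pointing down, gripper open.
Joint ranges: [-2.86, 2.86], [-0.3, 2.09], [-1.38, 1.24], [0.06, 2.45], [-1.56, 4.7], [0.09, 2.05], [-2.69, 2.69]. Speed limits (rad/s): [2.57, 2.57, 3.14, 3.14, 3.14, 3.14, 3.14].

INTERFACE

Orientations are given as a rotation vector (axis times angle).
In Python, from bench import ctrl, optics, models gives the robot as it stands. The module is installed in compiled form; this text tells all that it offers.
- The arm moves only by the tool arm_command, never from a script. Its argument "motion" is a list of rows, each a list of 3 entries, a list of its own where there are three numbers: the shift along the tool's x, y, z in mm, then the turn, a rotation vector about the tool's x, y, z in degrees, then the closure, from 0 (fully open) to 1 (shut). In form: [[[x, y, z], [ax, ay, az], claw], ...]. A call has 1 to 8 rows; each row shifts and turns the commanded pose from where the row before left it, along the tool's axes as they then stand; what a row does not reach is not made up. A row lasts 1/12 s, in which the tool goes at most 41.7 mm and 7.16 degrees, less where a joint would pass 70% of its speed; a pose out of reach is approached as far as the arm can. A call with a gripper value outside its range is refused whole. The fingers move at their own pace and stop on an object; "force" is the grip in N (left out, the last holds). Time passes only in rows, so rows that do not move let the fingers close. It gives the time, the measured TCP pose, the force and the opening at its end, in the units of the state.
- ctrl.get_state(): the state, without advancing time (a new reading comes with each control period).
- optics.get_image(name): name is "scene" or "top" or "wrist"; returns (picture, depth): 480x640x3 uint8, blue, green, red; 480x640 float32, m along the optical axis (not along the pixel's ray), 0 where there is no reading.
- optics.camera_model(name): a dict with "fovy" (degrees; the focal length in pixels is half the picture's height over the tangent of half this angle, whatever the lens; pixels are square), "cx", "cy" (the principal point, pixels), "rvec" (rotation vector, rad) and "tvec" (3), from world to camera coordinates, as OpenCV has them; the wrist camera has in their place "mount" (4x4, takes a point from camera to tool coordinates, whose origin is the TCP and whose axes are the flange's). Camera axes: x right, y down, z forward; pixel columns grow to the right and rows downward; lengths in m; the calibration is good to about 2 mm. A picture is of the moment at which its call begins: read the wrist's pose just before it. camera_model takes no time and is no camera call.
- ctrl.close_job(): hands the job in, once; it reports no verdict.
Trained networks look in the newest picture that a camera, given by its name, has taken for a name from the list of things; names that differ only in an ending like _2 or _b are one class to them, and where a whole thing is asked for, a point or a joint stands for the part that bears it (a point fixed in the world has none). Each returns a list of dicts, best first, with "conf" (0 to 1); they miss things now and then, are a little off and sometimes report something else, mostly with a low value. They report only what shows in the picture. A call takes as long as a camera call. They do not tell look-alikes from the thing itself.
- models.search_frame(camera, target): "location" ([x, y, z] in m, in the coordinates of the camera as it stood for that picture, good to about 4 mm: the middle of the surface that is visible of it).
- models.silhouettes(camera, target): "pixels" (480x640 bool, what is visible of it).
The state is a dict: "time": time; "joint_positions": joint angles; "qd": joint speeds; "joint_torque": joint torques, N m; "position": TCP position; "tool_rot": TCP orientation; "ft_force": force on the tool from outside, world axes, zero at the start; "torque": the same for the moment, N m; "grip_width": opening from 0.0 (shut) to 1.0 (fully open).
Only numpy, scipy, OpenCV 4.12 (cv2) and the standard library are available. Lean on these libraries where they do the work, as an engineer would, in place of code of your own. Each camera call takes 0.05 s, during which the arm holds its last target.

TASK

Get the three bearing housings ready for the press: set each of the three ball bearings flat and fully home in the housing whose seat it fits, small in the oval one, middle in the round one, large in the square one. Then put the aluminium end cover squarely over the large bearing so that its rim sits down on the square housing.

Things in the scene. Friction and masses are not known exactly. Their poses are not given: they have to be found in the camera images.
- bearing_small_centre (a point): The smallest of three steel ball bearings: outer diameter 35 mm, 18 mm high (outer ring 16.5 mm, inner ring 1.5 mm proud), 0.08 kg. It belongs in the housing with the oval flange. Origin at its centre, half-way up (9 mm above its underside); z is its axis. Loose, lying flat on the bench at the start.
- bearing_medium_centre (a point): The middle-sized of three steel ball bearings: outer diameter 48 mm, 18 mm high (outer ring 16 mm, inner ring 2 mm proud); 0.2 kg. It belongs in the housing with the round flange. Origin at its centre, half-way up (9 mm above its underside); z is its axis. Loose, lying flat on the bench at the start.
- bearing_large_centre (a point): The largest of three steel ball bearings: outer diameter 62 mm, 24 mm high (outer ring 22.5 mm, inner ring 1.5 mm proud), 0.33 kg. It belongs in the housing with the square flange, under the end cover. Origin at its centre, half-way up (12 mm above its underside); z is its axis. Loose, lying flat on the bench at the start.
- end_cover_centre (a point): Aluminium end cover: round cap, diameter 84 mm, 20.5 mm high, with a boss on top to lift it by (diameter 30 mm, rising to 38 mm). Hollow beneath (diameter 68 mm, 15 mm deep): it goes over the large bearing where that stands out of its housing, rim down on the flat face. 0.24 kg. Origin on its axis, half-way up (19 mm above its rim); z up. Loose, rim down on the bench at the start.
- housing_oval_seat (a point): Small grey cast bearing housing with an oval flange and two bolt holes, 116 x 74 mm. Fixed on the bench (z = 0). In its middle an open round seat, diameter 41 mm, 8 mm deep, of which the top 6 mm is a lead-in cone 3.5 mm wider all round; the flat face round the mouth is 22 mm above the bench. Origin at the centre of the seat's floor, 14 mm above the bench; z up.
- housing_round_seat (a point): Middle-sized grey cast bearing housing with a round flange and three bolt holes, 114 mm in diameter. Fixed on the bench (z = 0). In its middle an open round seat, diameter 54 mm, 8 mm deep, of which the top 6 mm is a lead-in cone 3.5 mm wider all round; the flat face round the mouth is 25 mm above the bench. Origin at the centre of the seat's floor, 17 mm above the bench; z up.
- housing_square_seat (a point): Largest grey cast bearing housing with a square flange and four bolt holes, 112 x 112 mm. Fixed on the bench (z = 0). In its middle an open round seat, diameter 68 mm, 12 mm deep, of which the top 6 mm is a lead-in cone 3.5 mm wider all round; the flat face round the mouth is 29 mm above the bench. Origin at the centre of the seat's floor, 17 mm above the bench; z up.
Mind the look-alikes: they are no part of the job. Leave any red look-alike of the part that bears end_cover_centre alone.

How it is judged:
By the outcome, as a careful person would: the job done as asked, in the order asked, and still so for the second after the job is handed in, with the robot touching nothing.
It also fails if it takes over 93 s, if anything falls off the work surface, if the arm or the gripper's body presses on something with over 40 N, if the wrist force passes 120 N, or if a joint passes its speed limit or range.

## Working session

There is one attempt and no reset: what is moved stays moved. The work goes in short steps, Python scripts to look and compute and a tool call to move; the robot and the scene stay as the last step left them, time stands still between calls to the robot, and variables do not carry over. Pictures are saved under pics/ and viewed, and the job is handed in when it is done.

Besides the shell and the picture viewer there is one more tool, called after "Emit:" by a JSON object that holds its "api" and its "payload". arm_command: Moves the arm, as the interface text tells. Its arguments: {"type":"object","properties":{"motion":{"type":"array","items":{"type":"array"}},"force":{"type":"number"}},"required":["motion"]}

```bash
ls; mkdir -p pics
python3 - <<'E'
from bench import ctrl, optics, models
import cv2,numpy as np
s=ctrl.get_state();print(s)
for n in("scene","top"):
    im,d=optics.get_image(n);cv2.imwrite(f"pics/{n}0.png",im);np.save(f"{n}_d.npy",d)
    print(n,optics.camera_model(n))
print(optics.camera_model("wrist"))
E
```

```text
pics
{'time': 0.0, 'joint_positions': array([-1.25287304,  0.32184175, -0.0701111 ,  1.45166494,  0.02258227,
        1.37079079, -0.0568763 ]), 'qd': array([ 6.20358331e-05,  1.06219263e-03,  3.44076390e-04,  3.02769858e-05,
       -1.98205742e-04,  6.38327865e-04, -6.33227716e-04]), 'joint_torque': array([ 3.58279021e-04, -4.91298687e+01, -4.03822605e-01, -3.12518513e+01,
       -6.39984920e-02,  4.37914033e-02,  1.79502413e-04]), 'position': array([0.19431028, 0.61965353, 0.19755463]), 'tool_rot': array([-4.75260404e-01, -3.10521279e+00,  2.99209792e-03]), 'ft_force': array([-0.33858369,  0.08545221,  0.09879107]), 'torque': array([-0.00749994,  0.03224083, -0.01024236]), 'grip_width': 1.0035185493526133}
scene {'fovy': 46.42936779516028, 'cx': 318.8650700928301, 'cy': 230.98970089867555, 'rvec': array([ 0.87453222, -2.18093394,  1.43667611]), 'tvec': array([0.40686441, 0.17325752, 1.32967906])}
top {'fovy': 50.1950416351405, 'cx': 322.6196435914423, 'cy': 236.35039887760874, 'rvec': array([ 2.16634514, -2.14787546,  0.1273328 ]), 'tvec': array([0.06201603, 0.48845268, 1.1387574 ])}
{'fovy': 60.84865870757045, 'cx': 316.12355202629846, 'cy': 243.56027971949325, 'mount': array([[-2.32949706e-03, -9.53717892e-01, -3.00693790e-01,
         8.26590654e-02],
       [ 9.99997286e-01, -2.20796308e-03, -7.44002202e-04,
        -8.66592979e-04],
       [ 4.56474270e-05, -3.00694707e-01,  9.53720447e-01,
        -1.85853345e-01],
       [ 0.00000000e+00,  0.00000000e+00,  0.00000000e+00,
         1.00000000e+00]])}
```

View pics/scene0.png

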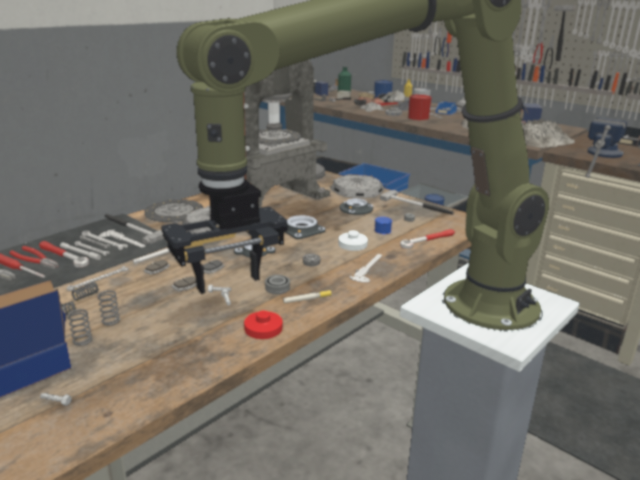

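View pics/top0.png

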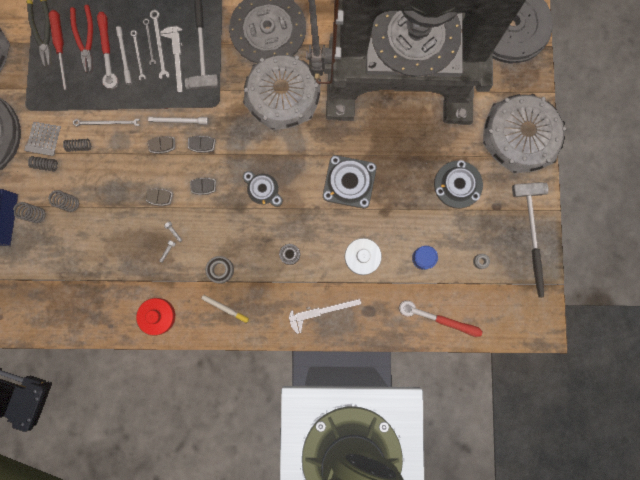

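```bash
cat > h.py <<'E'
from bench import ctrl, optics, models
import cv2,numpy as np
from scipy.spatial.transform import Rotation as R
def cam(n,st=None):
    m=optics.camera_model(n);f=240/np.tan(np.radians(m['fovy']/2))
    if n=='wrist':
        st=st or ctrl.get_state()
        T=np.eye(4);T[:3,:3]=R.from_rotvec(st['tool_rot']).as_matrix();T[:3,3]=st['position'];T=T@m['mount']
    else:
        E=np.eye(4);E[:3,:3]=R.from_rotvec(m['rvec']).as_matrix();E[:3,3]=m['tvec'];T=np.linalg.inv(E)
    return f,m['cx'],m['cy'],T
def cloud(c,d):
    f,cx,cy,T=c;v,u=np.mgrid[0:480,0:640]
    P=np.stack([(u-cx)/f*d,(v-cy)/f*d,d],-1)@T[:3,:3].T+T[:3,3]
    P[d<=0]=np.nan;return P
def ray(c,u,v,z):
    f,cx,cy,T=c;r=T[:3,:3]@np.array([(u-cx)/f,(v-cy)/f,1]);return T[:3,3]+r*(z-T[2,3])/r[2]
def proj(c,p):
    f,cx,cy,T=c;q=T[:3,:3].T@(np.asarray(p)-T[:3,3]);return q[0]/q[2]*f+cx,q[1]/q[2]*f+cy
E
python3 - <<'E'
from h import *
d=np.load('top_d.npy');c=cam('top');P=cloud(c,d)
for n,(u,v,z) in dict(large=(220,270,.024),med=(289,254,.018),small=(482,262,.018),cover=(363,257,.038),blue=(425,257,0.03),oval=(262,188,.022),sq=(350,181,.029),rnd=(460,182,.025)).items():
    p=ray(c,u,v,z);print(n,p.round(3),np.hypot(p[0],p[1]).round(3),'z', np.nanmax(P[v-25:v+26,u-25:u+26,2]).round(3), P[v,u].round(3))
im=cv2.imread('pics/top0.png')[140:300,190:510]
cv2.imwrite('pics/crop0.png',cv2.resize(im,(800,400),interpolation=cv2.INTER_CUBIC))
for t in ["bearing_small_centre","bearing_medium_centre","bearing_large_centre","end_cover_centre","housing_oval_seat","housing_square_seat","housing_round_seat"]:
    f,cx,cy,T=c
    for q in models.search_frame("top",t)[:3]: print(t,round(q['conf'],2),(T[:3,:3]@q['location']+T[:3,3]).round(4))
E
```

```text
large [0.41  0.299 0.024] 0.507 z 0.032 [ 0.411  0.304 -0.001]
med [0.448 0.143 0.018] 0.47 z 0.025 [0.449 0.144 0.007]
small [ 0.433 -0.299  0.018] 0.526 z 0.024 [ 0.435 -0.304  0.002]
cover [ 0.441 -0.025  0.038] 0.442 z 0.044 [ 0.441 -0.025  0.039]
blue [ 0.443 -0.166  0.03 ] 0.473 z 0.044 [ 0.442 -0.165  0.039]
oval [0.601 0.208 0.022] 0.636 z 0.029 [0.603 0.21  0.01 ]
sq [0.617 0.004 0.029] 0.617 z 0.037 [0.621 0.003 0.012]
rnd [ 0.618 -0.251  0.025] 0.667 z 0.033 [ 0.62  -0.254  0.016]
bearing_small_centre 0.76 [ 0.4383 -0.2938  0.0162]
bearing_medium_centre 0.77 [0.4483 0.148  0.0168]
bearing_medium_centre 0.17 [0.6192 0.0063 0.0181]
bearing_large_centre 0.62 [0.4082 0.3052 0.0195]
end_cover_centre 0.9 [ 0.4446 -0.0254  0.0225]
housing_oval_seat 0.65 [0.6039 0.2098 0.0146]
housing_square_seat 0.92 [0.6172 0.0031 0.0181]
housing_round_seat 0.73 [0.4076 0.3045 0.0204]
housing_round_seat 0.62 [ 0.6136 -0.2526  0.0135]
```

View pics/crop0.png

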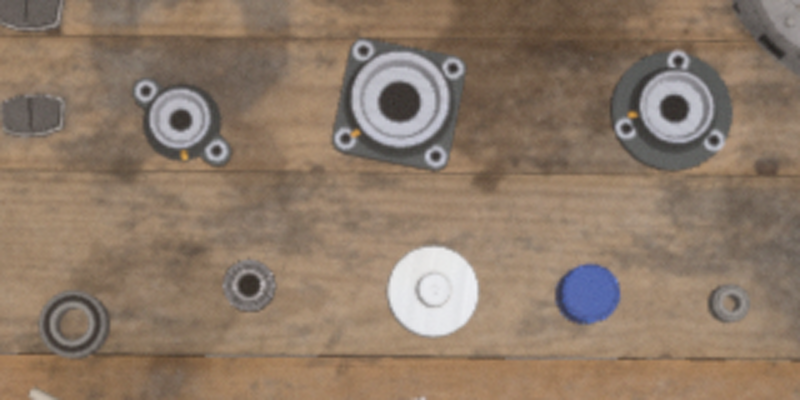

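Emit:
{"api": "arm_command", "payload": {"motion": [[[0, 0, -15], [0, 0, -6], 0], [[0, 0, -15], [0, 0, -6], 0], [[0, 0, -10], [0, 0, -5.4], 0], [[-35, -20, 0], [0, 0, 0], 0], [[-35, -20, 0], [0, 0, 0], 0]]}}

```text
time: 0.87
position: [0.2619, 0.582, 0.2397]
tool_rot: [0.012, -3.141, -0.004]
ft_force: [1.1, 1.3, -0.2]
grip_width: 0.999
```

Emit:
{"api": "arm_command", "payload": {"motion": [[[-30, -28, 0], [0, 0, 0], 0], [[-30, -28, 0], [0, 0, 0], 0], [[-30, -28, 0], [0, 0, 0], 0], [[-30, -28, 0], [0, 0, 0], 0], [[-30, -28, 0], [0, 0, 0], 0], [[-30, -28, 0], [0, 0, 0], 0], [[-20, -35, 0], [0, 0, 0], 0], [[-15, -35, 0], [0, 0, 0], 0]]}}

```text
time: 1.53
position: [0.4814, 0.34, 0.2385]
tool_rot: [0.002, 3.141, -0.0]
ft_force: [0.1, -0.4, -0.5]
grip_width: 0.999
```

Emit:
{"api": "arm_command", "payload": {"motion": [[[0, -35, 0], [0, 0, 0], 0], [[0, -35, 0], [0, 0, 0], 0], [[0, -15, 0], [0, 0, 0], 0], [[0, 0, 0], [0, 0, 0], 0], [[0, 0, 0], [0, 0, 0], 0]]}}

```text
time: 1.95
position: [0.4796, 0.2573, 0.2392]
tool_rot: [0.002, 3.141, 0.003]
ft_force: [-0.1, 0.3, 0.7]
grip_width: 1.0
```

Run:
```python
from h import *
st=ctrl.get_state();im,d=optics.get_image("wrist");print(st['position'],st['tool_rot'],st['qd'].max())
cv2.imwrite("pics/w1.png",im);np.save("w1.npy",d)
import pickle;pickle.dump(st,open('w1.pkl','wb'))
```

```text
[0.47955878 0.25732445 0.23920706] [2.07634990e-03 3.14085719e+00 2.50377564e-03] 0.022774328316287805
```

View pics/w1.png

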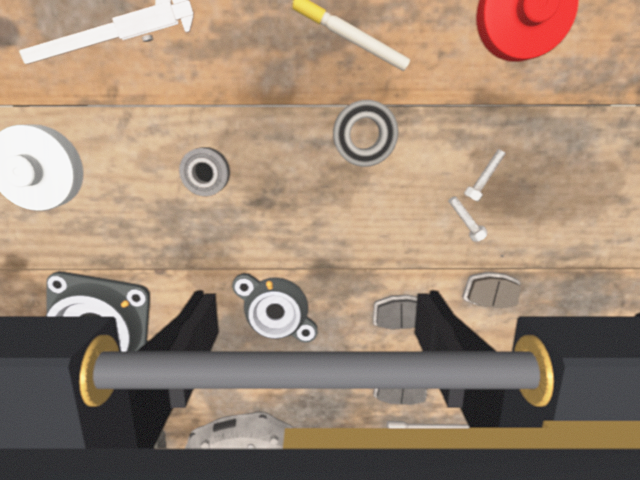

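```bash
cat >> h.py <<'E'
def fitcirc(xy):
    A=np.c_[2*xy,np.ones(len(xy))];s=np.linalg.lstsq(A,(xy**2).sum(1),rcond=None)[0]
    return s[:2],np.sqrt(s[2]+s[:2]@s[:2])
def maskcirc(c,mask,z):
    cs,_=cv2.findContours(mask.astype(np.uint8),cv2.RETR_EXTERNAL,cv2.CHAIN_APPROX_NONE)
    k=max(cs,key=cv2.contourArea)[:,0,:].astype(float)
    xy=np.array([ray(c,u,v,z)[:2] for u,v in k])
    ctr,r=fitcirc(xy);return ctr,r,np.std(np.hypot(*(xy-ctr).T))
E
python3 - <<'E'
from h import *
import pickle
st=pickle.load(open('w1.pkl','rb'));c=cam('wrist',st);d=np.load('w1.npy');P=cloud(c,d)
print('table z',[np.nanmedian(P[v-8:v+8,u-8:u+8,2]).round(4) for u,v in((280,230),(100,120),(450,80),(600,200))], 'std',np.nanstd(P[222:238,272:288,2]))
for n,z in(("bearing_medium_centre",.016),("bearing_large_centre",.0225),("housing_oval_seat",.022)):
    for q in models.silhouettes("wrist",n)[:2]:
        m=q['pixels'];v,u=np.nonzero(m)
        print(n,round(q['conf'],2),u.mean().round(1),v.mean().round(1),m.sum(),maskcirc(c,m,z), maskcirc(c,m,z/2),'ztop',np.nanpercentile(P[m][:,2],[50,90,98]).round(4))
# top face by depth
for n,(u,v,zl,zh) in dict(med=(204,171,.011,.03),large=(366,132,.015,.035),oval=(276,311,.016,.035)).items():
    Q=P[v-45:v+46,u-45:u+46].reshape(-1,3);Q=Q[(Q[:,2]>zl)&(Q[:,2]<zh)]
    xy=(Q[:,:2]*1000).astype(np.float32); print(n,len(Q),cv2.minEnclosingCircle(xy),np.median(Q[:,2]),(xy.max(0)+xy.min(0))/2)
E
```

```text
table z [np.float64(-0.0006), np.float64(-0.0005), np.float64(-0.0012), np.float64(-0.0005)] std 0.0008296275854110349
bearing_medium_centre 0.58 204.8 171.0 1949 (array([0.45010492, 0.14608929]), np.float64(0.024227256804390317), np.float64(0.000708970581497041)) (array([0.4511539 , 0.14393662]), np.float64(0.024701138719933877), np.float64(0.0007228379516221105)) ztop [0.0152 0.0176 0.0187]
bearing_medium_centre 0.43 102.4 303.2 5089 (array([0.59903883, 0.01844578]), np.float64(0.048625674264017316), np.float64(0.014988261960730834)) (array([0.60300094, 0.01379642]), np.float64(0.049576785974719165), np.float64(0.015281430367947609)) ztop [0.0135 0.0291 0.0305]
bearing_large_centre 0.76 365.9 132.6 2731 (array([0.41394837, 0.30380682]), np.float64(0.03046535521965576), np.float64(0.0005310916451305109)) (array([0.41443674, 0.30513898]), np.float64(0.03131686979244864), np.float64(0.0005459357942322445)) ztop [0.0219 0.0239 0.0248]
bearing_large_centre 0.48 102.1 302.9 5018 (array([0.59576242, 0.02205857]), np.float64(0.047601686134089084), np.float64(0.014701946503415345)) (array([0.60133254, 0.0155158 ]), np.float64(0.048932165596423514), np.float64(0.015112869717861264)) ztop [0.0134 0.029  0.0302]
housing_oval_seat 0.6 275.6 307.2 3939 (array([0.59756694, 0.21237776]), np.float64(0.04163606658574784), np.float64(0.007388430662124778)) (array([0.60305578, 0.21118313]), np.float64(0.042772532815833535), np.float64(0.007590099614774719)) ztop [0.0133 0.0219 0.023 ]
med 1531 ((451.0171203613281, 144.3994903564453), 24.226634979248047) 0.015682654927977158 [450.61243 144.55371]
large 2648 ((414.2598876953125, 304.1849365234375), 31.006309509277344) 0.02198716207839771 [414.37027 304.47504]
oval 1270 ((601.2647094726562, 208.27737426757812), 34.89999008178711) 0.02097024188313712 [601.28125 210.66821]
```

Emit:
{"api": "arm_command", "payload": {"motion": [[[-35, -15, 10], [0, 0, 0], 0], [[-40, -10, 10], [0, 0, 0], 0], [[-15, -20, 0], [0, 0, 0], 0], [[0, 0, 0], [0, 0, 0], 0], [[0, 0, 0], [0, 0, 0], 0]]}}

```text
time: 2.57
position: [0.5693, 0.2119, 0.2179]
tool_rot: [-0.003, -3.14, 0.002]
ft_force: [-0.0, -0.8, -0.2]
grip_width: 1.002
```

```bash
cat > snap.py <<'E'
from h import *
import pickle,sys
n=sys.argv[1]
st=ctrl.get_state();im,d=optics.get_image("wrist");print(st['time'],st['position'].round(4),st['tool_rot'].round(4),abs(st['qd']).max().round(3))
cv2.imwrite(f"pics/{n}.png",im);np.save(f"{n}.npy",d);pickle.dump(st,open(f'{n}.pkl','wb'))
E
python3 snap.py w2
```

```text
2.5667 [0.5693 0.2119 0.2179] [-2.8000e-03 -3.1403e+00  1.7000e-03] 0.043
```

View pics/w2.png

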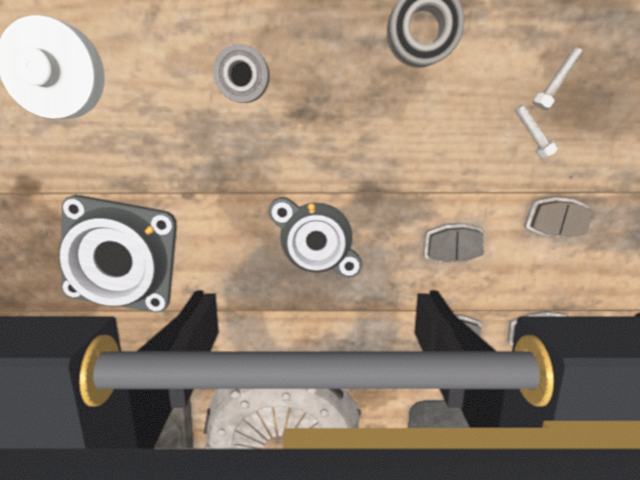

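Emit:
{"api": "arm_command", "payload": {"motion": [[[0, -40, 0], [0, 0, 0], 0], [[0, -40, 0], [0, 0, 0], 0], [[0, -40, 0], [0, 0, 0], 0], [[0, -40, 0], [0, 0, 0], 0], [[-15, -37, 0], [0, 0, 0], 0], [[0, 0, 0], [0, 0, 0], 0], [[0, 0, 0], [0, 0, 0], 0]]}}

```text
time: 3.2
position: [0.5838, 0.0145, 0.2195]
tool_rot: [0.004, 3.141, 0.001]
ft_force: [-0.1, 0.6, -0.3]
grip_width: 0.999
```

```bash
python3 snap.py w3
```

```text
3.2 [0.5838 0.0145 0.2195] [4.1000e-03 3.1405e+00 9.0000e-04] 0.063
```

Emit:
{"api": "arm_command", "payload": {"motion": [[[0, -40, 0], [0, 0, 0], 0], [[0, -40, 0], [0, 0, 0], 0], [[0, -40, 0], [0, 0, 0], 0], [[0, -40, 0], [0, 0, 0], 0], [[0, -40, 0], [0, 0, 0], 0], [[0, -40, 0], [0, 0, 0], 0], [[0, 0, 0], [0, 0, 0], 0], [[0, 0, 0], [0, 0, 0], 0]]}}

```text
time: 3.92
position: [0.5837, -0.2247, 0.2187]
tool_rot: [-0.002, -3.141, -0.001]
ft_force: [1.1, 0.8, 0.0]
grip_width: 0.998
```

```bash
python3 snap.py w4
```

```text
3.9167 [ 0.5837 -0.2247  0.2187] [-2.1000e-03 -3.1414e+00 -6.0000e-04] 0.059
```

View pics/w3.png

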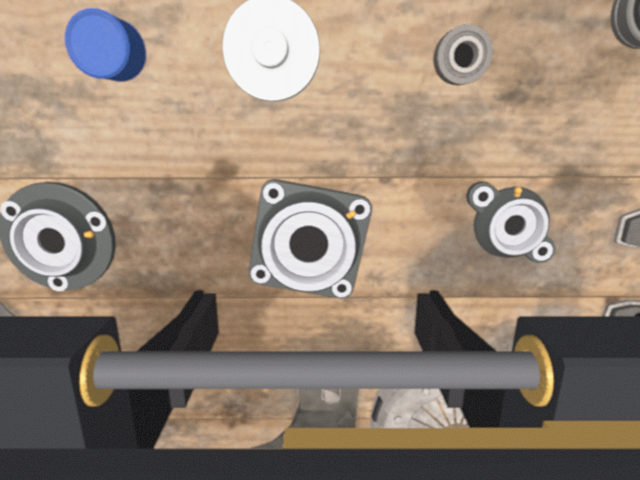

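View pics/w4.png

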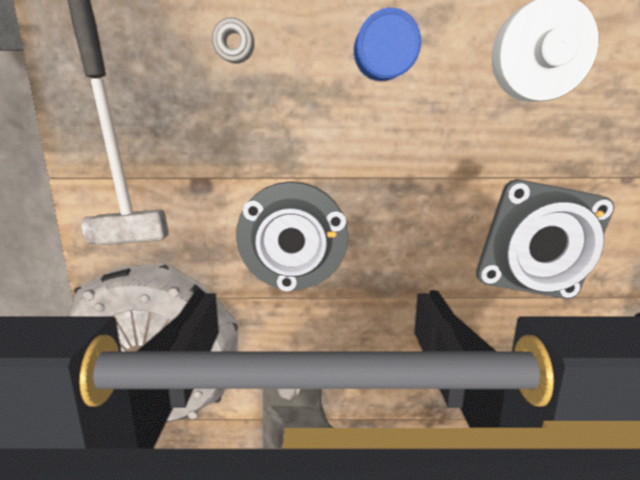

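```bash
cat > hous.py <<'E'
from h import *
import pickle
def run(n,name,u,v,zf,zfl):
    st=pickle.load(open(n+'.pkl','rb'));c=cam('wrist',st);d=np.load(n+'.npy');P=cloud(c,d)
    im=cv2.imread(f'pics/{n}.png');g=im.max(2);hsv=cv2.cvtColor(im,cv2.COLOR_BGR2HSV)
    m=((g>135)&(hsv[...,1]<50)).astype(np.uint8)
    k=60;w=np.zeros_like(m);w[v-k:v+k,max(u-k,0):u+k]=1;m=m*w
    m=cv2.morphologyEx(m,cv2.MORPH_OPEN,np.ones((5,5)))
    nl,lab,stt,_=cv2.connectedComponentsWithStats(m);i=1+stt[1:,4].argmax()
    a=maskcirc(c,lab==i,zf)
    # dark hole
    h=((g<70)).astype(np.uint8)*w;nl,lab2,_,_=cv2.connectedComponentsWithStats(h);b=maskcirc(c,lab2==lab2[v,u],zfl)
    Q=P.reshape(-1,3);p0=np.r_[a[0]];r=np.hypot(*(Q[:,:2]-p0).T)
    Z=Q[(abs(r-a[1])<.03)&(w.ravel()>0)]
    S=Q[(r<.05)&(Q[:,2]>zf-.0035)&(Q[:,2]<zf+.004)]
    print(name,'outer',a[0].round(4),a[1].round(4),a[2].round(4),'hole',b[0].round(4),b[1].round(4),b[2].round(4),'depth face',S[:,:2].mean(0).round(4),np.median(S[:,2]).round(4),
      'maxz',np.nanmax(Q[r<.09][:,2]).round(4))
run('w2','oval',316,240,.022,.014)
run('w3','oval',515,226,.022,.014)
run('w2','sq',113,258,.029,.017)
run('w3','sq',308,243,.029,.017)
run('w4','sq',548,243,.029,.017)
run('w3','round',51,241,.025,.017)
run('w4','round',291,240,.025,.017)
E
python3 hous.py
python3 - <<'E'
from h import *
import pickle
st=pickle.load(open('w4.pkl','rb'));c=cam('wrist',st);d=np.load('w4.npy');P=cloud(c,d);
for nme,u,v,zl in(('small',232,40,.011),('cover',548,48,.01),('boss',556,48,.031)):
    Q=P[max(v-60,0):v+61,u-60:u+61].reshape(-1,3);Q=Q[(Q[:,2]>zl)&(Q[:,2]<.06)];xy=(Q[:,:2]*1000).astype(np.float32)
    print(nme,len(Q),cv2.minEnclosingCircle(xy),np.median(Q[:,2]))
for q in models.silhouettes("wrist","bearing_small_centre")[:2]:
    m=q['pixels'];v,u=np.nonzero(m);print(q['conf'],u.mean(),v.mean(),maskcirc(c,m,.0165),maskcirc(c,m,.008))
im=cv2.imread('pics/w4.png');cv2.imwrite('pics/c4.png',cv2.resize(im[170:310,220:620],None,fx=2,fy=2))
E
```

```text
oval outer [0.6056 0.2101] 0.0283 0.0003 hole [0.6054 0.2101] 0.0084 0.0003 depth face [0.6032 0.2103] 0.0215 maxz 0.3521
oval outer [0.6098 0.2142] 0.0307 0.0049 hole [0.6058 0.2094] 0.0083 0.0005 depth face [0.6036 0.2096] 0.0215 maxz 0.0243
sq outer [0.6246 0.0038] 0.0463 0.0025 hole [0.6231 0.0064] 0.017 0.0005 depth face [0.621  0.0069] 0.0288 maxz 0.0316
sq outer [0.6289 0.0043] 0.0484 0.0057 hole [0.6237 0.0055] 0.0174 0.0003 depth face [0.624  0.0054] 0.0289 maxz 0.3537
sq outer [0.6244 0.0082] 0.0474 0.0042 hole [0.6241 0.0046] 0.0171 0.0005 depth face [0.6221 0.0051] 0.0289 maxz 0.0316
round outer [ 0.6202 -0.254 ] 0.0387 0.0056 hole [ 0.6187 -0.2499] 0.0111 0.0005 depth face [ 0.6172 -0.2489] 0.0244 maxz 0.0277
round outer [ 0.624  -0.2515] 0.0362 0.0042 hole [ 0.6193 -0.2507] 0.0114 0.0003 depth face [ 0.6181 -0.2504] 0.0245 maxz 0.3533
small 1233 ((438.68212890625, -297.90008544921875), 17.84001350402832) 0.01658497124915087
cover 8252 ((447.71221923828125, -24.875276565551758), 42.56003952026367) 0.020657504014064243
boss 1280 ((447.7360534667969, -24.879682540893555), 15.792363166809082) 0.03753316173780272
0.95 233.04605263157896 39.78143274853801 (array([ 0.43937438, -0.29658941]), np.float64(0.017858163095050433), np.float64(0.000501885513144355)) (array([ 0.43802842, -0.29814414]), np.float64(0.018249341289354175), np.float64(0.0005128791784914096))
```

View pics/c4.png

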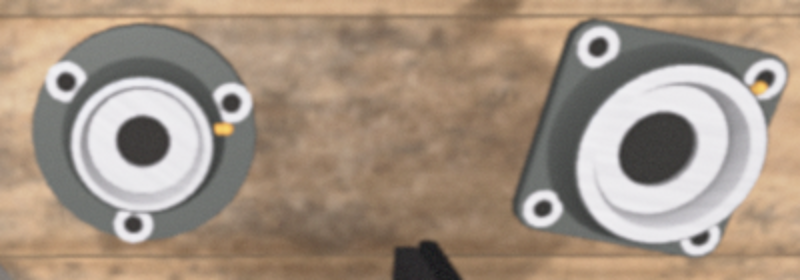

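Emit:
{"api": "arm_command", "payload": {"motion": [[[30, -15, 15], [0, 0, 0], 0], [[35, -16, 10], [0, 0, 0], 0], [[35, -17, 10], [0, 0, 0], 0], [[30, -15, 20], [0, 0, 0], 0], [[15, -10, 30], [0, 0, 0], 0], [[0, 0, 35], [0, 0, 0], 0], [[0, 0, 0], [0, 0, 0], 0], [[0, 0, 0], [0, 0, 0], 0]]}}

```text
time: 4.68
position: [0.4391, -0.2942, 0.098]
tool_rot: [0.007, -3.139, -0.004]
ft_force: [0.8, -0.2, 0.6]
grip_width: 1.002
```

```bash
python3 snap.py w5
```

```text
4.6833 [ 0.4391 -0.2942  0.098 ] [ 0.0066 -3.1391 -0.0038] 0.074
```

View pics/w5.png

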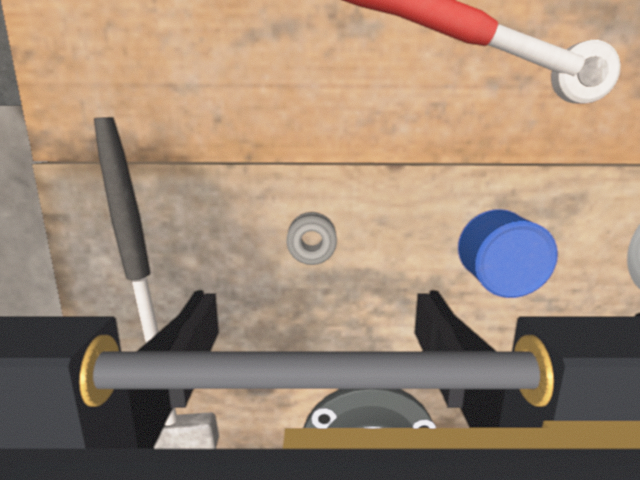

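```bash
cat > loc.py <<'E'
from h import *
import pickle,sys
def loc(n,u,v,zl,zh=.07,k=50):
    st=pickle.load(open(n+'.pkl','rb'));c=cam('wrist',st);P=cloud(c,np.load(n+'.npy'))
    Q=P[max(v-k,0):v+k,max(u-k,0):u+k].reshape(-1,3);Q=Q[(Q[:,2]>zl)&(Q[:,2]<zh)];xy=(Q[:,:2]*1000).astype(np.float32)
    print(len(Q),cv2.minEnclosingCircle(xy),np.median(Q[:,2]))
if __name__=='__main__': loc(sys.argv[1],int(sys.argv[2]),int(sys.argv[3]),float(sys.argv[4]),*[float(a) for a in sys.argv[5:6]])
E
python3 loc.py w5 312 238 .01
```

```text
1709 ((438.57928466796875, -298.23345947265625), 17.729001998901367) 0.016526638993263176
```

Emit:
{"api": "arm_command", "payload": {"motion": [[[0.5, -4, 25], [0, 0, 0], 0], [[0, 0, 25], [0, 0, 0], 0], [[0, 0, 15], [0, 0, 0], 0], [[0, 0, 9], [0, 0, 0], 0], [[0, 0, 0], [0, 0, 0], 0], [[0, 0, 0], [0, 0, 0], 0]]}}

```text
time: 5.23
position: [0.44, -0.3015, 0.0262]
tool_rot: [-0.003, 3.14, -0.001]
ft_force: [0.4, -0.5, 0.1]
grip_width: 1.002
```

Emit:
{"api": "arm_command", "payload": {"motion": [[[0, 2, 2], [0, 0, 0], 0], [[0, 0, 0], [0, 0, 0], 0], [[0, 0, 0], [0, 0, 0], 0]]}}

```text
time: 5.48
position: [0.439, -0.2997, 0.0238]
tool_rot: [-0.001, 3.14, -0.001]
ft_force: [-0.1, -0.0, 1.3]
grip_width: 0.998
```

Run:
```python
from h import *
for i in range(3):
    s=ctrl.get_state();print(s['time'],s['position'],s['tool_rot'],s['joint_positions'])
    optics.get_image("top")
```

```text
5.4833 [ 0.43901615 -0.29966213  0.02380069] [-6.37629376e-04  3.13988064e+00 -5.66748072e-04] [ 0.03477291  0.25393001  0.57729087  1.95756791 -0.16723509  0.97479497
  2.26271485]
5.5333 [ 0.43883896 -0.29971359  0.0236487 ] [-2.98180413e-04  3.14010524e+00 -5.24779298e-04] [ 0.03488813  0.25408858  0.57738052  1.95777493 -0.167249    0.97466907
  2.26273687]
5.5833 [ 0.43864254 -0.29975464  0.02347   ] [-1.99474089e-05  3.14043248e+00 -4.20742149e-04] [ 0.03502442  0.25433068  0.57744957  1.95795299 -0.16727397  0.9746067
  2.26280125]
```

Emit:
{"api": "arm_command", "payload": {"motion": [[[0, 1, 0], [0, 0, 0], 1], [[0, 0, 0], [0, 0, 0], 1], [[0, 0, 0], [0, 0, 0], 1], [[0, 0, 0], [0, 0, 0], 1], [[0, 0, 0], [0, 0, 0], 1], [[0, 0, 0], [0, 0, 0], 1], [[0, 0, 0], [0, 0, 0], 1], [[0, 0, 0], [0, 0, 0], 1]], "force": 25}}

```text
time: 6.3
position: [0.4381, -0.2986, 0.0228]
tool_rot: [-0.0, -3.142, -0.0]
ft_force: [0.1, 0.4, 1.2]
grip_width: 0.48
```

Emit:
{"api": "arm_command", "payload": {"motion": [[[0, 0, 0], [0, 0, 0], 1], [[0, 0, 0], [0, 0, 0], 1], [[0, 0, -10], [0, 0, 0], 1], [[0, 0, -15], [0, 0, 0], 1], [[0, 0, -20], [0, 0, 0], 1], [[0, 0, -20], [0, 0, 0], 1], [[0, 0, -10], [0, 0, 0], 1], [[0, 0, 0], [0, 0, 0], 1]]}}

```text
time: 6.97
position: [0.44, -0.2997, 0.1008]
tool_rot: [0.0, 3.136, -0.003]
ft_force: [0.5, -0.6, 0.4]
grip_width: 0.008
```

```bash
python3 snap.py w6
```

```text
6.9667 [ 0.44   -0.2997  0.1008] [ 2.0000e-04  3.1365e+00 -2.8000e-03] 0.045
```

View pics/w6.png

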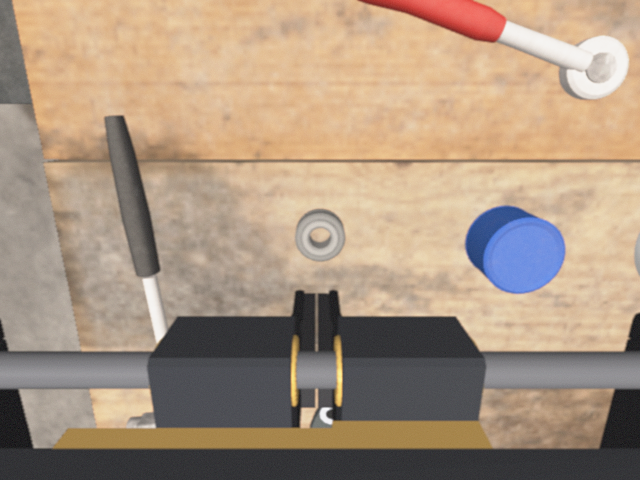

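```bash
python3 loc.py w6 320 236 .008
python3 - <<'E'
from h import *
import pickle
for n in('w6','w5'):
    st=pickle.load(open(n+'.pkl','rb'));d=np.load(n+'.npy');m=optics.camera_model('wrist')
    f=240/np.tan(np.radians(m['fovy']/2));c=(f,m['cx'],m['cy'],m['mount']);P=cloud(c,d)*1000
    for r in range(286,420,8):
        print(r,[P[r,u].round(0).tolist() for u in ((300,308,318,334) if n=='w6' else (190,200,210,216,430))])
E
```

```text
1743 ((438.535888671875, -298.2669982910156), 17.838899612426758) 0.0164626043278977
286 [[-42.0, -14.0, 102.0], [-42.0, -7.0, 102.0], [-42.0, 0.0, 101.0], [-41.0, 12.0, 101.0]]
294 [[11.0, -8.0, -28.0], [10.0, -5.0, -26.0], [9.0, -0.0, -25.0], [11.0, 6.0, -27.0]]
302 [[11.0, -8.0, -36.0], [9.0, -4.0, -32.0], [9.0, -0.0, -32.0], [11.0, 6.0, -35.0]]
310 [[11.0, -7.0, -43.0], [9.0, -4.0, -40.0], [9.0, -0.0, -39.0], [11.0, 6.0, -43.0]]
318 [[11.0, -7.0, -50.0], [9.0, -4.0, -46.0], [9.0, -0.0, -46.0], [11.0, 5.0, -50.0]]
326 [[11.0, -7.0, -56.0], [9.0, -4.0, -52.0], [7.0, -0.0, -49.0], [11.0, 5.0, -55.0]]
334 [[11.0, -7.0, -61.0], [9.0, -4.0, -58.0], [3.0, -0.0, -47.0], [11.0, 5.0, -61.0]]
342 [[11.0, -6.0, -66.0], [9.0, -4.0, -64.0], [10.0, -1.0, -64.0], [11.0, 5.0, -66.0]]
350 [[11.0, -6.0, -71.0], [9.0, -4.0, -68.0], [9.0, -1.0, -69.0], [11.0, 5.0, -71.0]]
358 [[32.0, -5.0, -108.0], [33.0, -3.0, -109.0], [32.0, -1.0, -108.0], [33.0, 3.0, -109.0]]
366 [[32.0, -5.0, -110.0], [31.0, -3.0, -110.0], [32.0, -1.0, -110.0], [31.0, 3.0, -110.0]]
374 [[30.0, -5.0, -111.0], [30.0, -3.0, -111.0],
[... 1747 characters left out ...]
.0, -111.0], [30.0, -26.0, -111.0], [30.0, -24.0, -111.0], [30.0, -22.0, -111.0], [31.0, 23.0, -112.0]]
382 [[28.0, -28.0, -111.0], [29.0, -26.0, -112.0], [29.0, -24.0, -112.0], [29.0, -22.0, -112.0], [28.0, 24.0, -111.0]]
390 [[-7.0, -44.0, -68.0], [-133.0, -97.0, 98.0], [-133.0, -89.0, 99.0], [-132.0, -84.0, 98.0], [-133.0, 92.0, 99.0]]
398 [[-141.0, -106.0, 99.0], [-140.0, -98.0, 98.0], [-140.0, -89.0, 98.0], [-140.0, -84.0, 98.0], [-141.0, 93.0, 98.0]]
406 [[-149.0, -107.0, 99.0], [-148.0, -98.0, 98.0], [-148.0, -90.0, 98.0], [-148.0, -85.0, 97.0], [-149.0, 93.0, 98.0]]
414 [[-152.0, -106.0, 94.0], [-153.0, -98.0, 94.0], [-151.0, -89.0, 92.0], [-156.0, -85.0, 98.0], [-158.0, 94.0, 99.0]]
```

Emit:
{"api": "arm_command", "payload": {"motion": [[[1, 1, 30], [0, 0, 0], 0], [[0, 0, 30], [0, 0, 0], 0], [[0, 0, 20], [0, 0, 0], 0], [[0, 0, 11], [0, 0, 0], 0], [[0, 0, 0], [0, 0, 0], 0], [[0, 0, 0], [0, 0, 0], 0], [[0, 0, 0], [0, 0, 0], 0], [[0, 0, 0], [0, 0, 0], 0]]}}

```text
time: 7.68
position: [0.4383, -0.2983, 0.0082]
tool_rot: [0.0, 3.139, -0.001]
ft_force: [-0.8, -0.7, 0.5]
grip_width: 0.53
```

```bash
python3 snap.py w7
python3 - <<'E'
from h import *
im,d=optics.get_image("scene");u,v=proj(cam('scene'),(.44,-.298,.02));print(u,v)
u,v=int(u),int(v);cv2.imwrite('pics/s7.png',cv2.resize(im[v-60:v+40,u-70:u+70],None,fx=5,fy=5,interpolation=cv2.INTER_CUBIC))
E
```

```text
7.6833 [ 0.4383 -0.2983  0.0082] [ 2.0000e-04  3.1392e+00 -1.5000e-03] 0.005
408.7575044970562 213.72787856147983
```

View pics/w7.png

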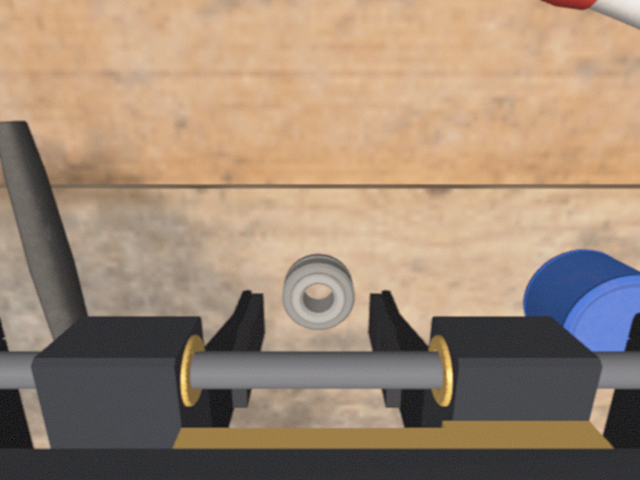

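View pics/s7.png

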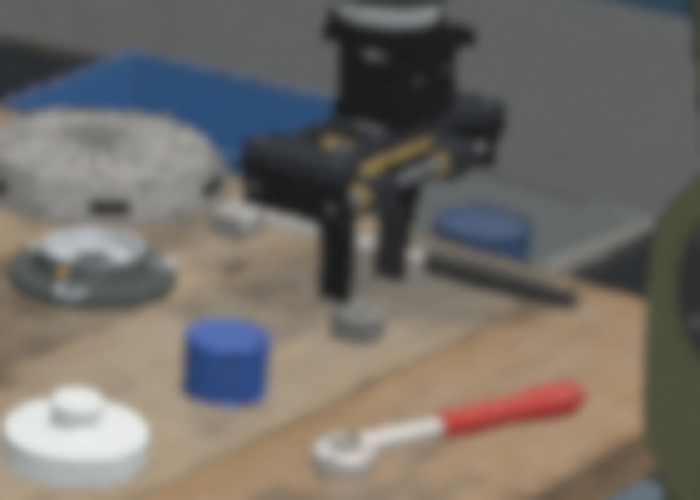

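Emit:
{"api": "arm_command", "payload": {"motion": [[[0, 0, 8], [0, 0, 0], 0], [[0, 0, 8], [0, 0, 0], 0], [[0, 0, 4], [0, 0, 0], 0], [[0, 0, 0], [0, 0, 0], 0], [[0, 0, 0], [0, 0, 0], 0]]}}

```text
time: 8.2
position: [0.4366, -0.2974, -0.0138]
tool_rot: [-0.0, -3.14, -0.001]
ft_force: [0.2, -0.2, 1.3]
grip_width: 0.969
```

Emit:
{"api": "arm_command", "payload": {"motion": [[[0, 0, 0], [0, 0, 0], 1], [[0, 0, 0], [0, 0, 0], 1], [[0, 0, 0], [0, 0, 0], 1], [[0, 0, 0], [0, 0, 0], 1], [[0, 0, 0], [0, 0, 0], 1], [[0, 0, 0], [0, 0, 0], 1], [[0, 0, 0], [0, 0, 0], 1], [[0, 0, 0], [0, 0, 0], 1]]}}

```text
time: 8.87
position: [0.4372, -0.2976, -0.0132]
tool_rot: [0.0, 3.141, 0.0]
ft_force: [-0.8, 0.5, -0.1]
grip_width: 0.477
```

Emit:
{"api": "arm_command", "payload": {"motion": [[[0, 0, 0], [0, 0, 0], 1], [[0, 0, 0], [0, 0, 0], 1], [[0, 0, 0], [0, 0, 0], 1], [[0, 0, 0], [0, 0, 0], 1]]}}

```text
time: 9.2
position: [0.4372, -0.2976, -0.0131]
tool_rot: [0.0, 3.141, 0.0]
ft_force: [0.2, 0.9, 0.3]
grip_width: 0.383
```

```bash
python3 snap.py w8
```

```text
9.2 [ 0.4372 -0.2976 -0.0131] [2.0000e-04 3.1415e+00 1.0000e-04] 0.001
```

View pics/w8.png

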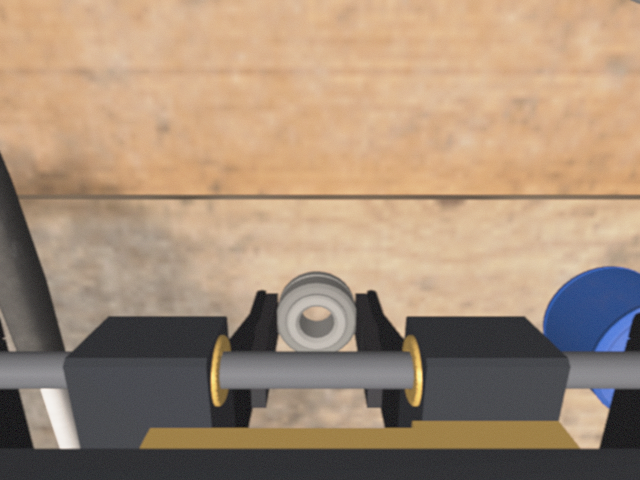

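Emit:
{"api": "arm_command", "payload": {"motion": [[[0, 0, -10], [0, 0, 0], 1], [[0, 0, -20], [0, 0, 0], 1], [[0, 0, -30], [0, 0, 0], 1], [[0, 0, -30], [0, 0, 0], 1], [[0, 0, -20], [0, 0, 0], 1], [[0, 0, 0], [0, 0, 0], 1]]}}

```text
time: 9.75
position: [0.4401, -0.2996, 0.1021]
tool_rot: [0.001, 3.133, -0.005]
ft_force: [0.2, -0.1, -1.4]
grip_width: 0.384
```

```bash
python3 snap.py w9
```

```text
9.75 [ 0.4401 -0.2996  0.1021] [ 8.0000e-04  3.1334e+00 -5.0000e-03] 0.06
```

View pics/w9.png

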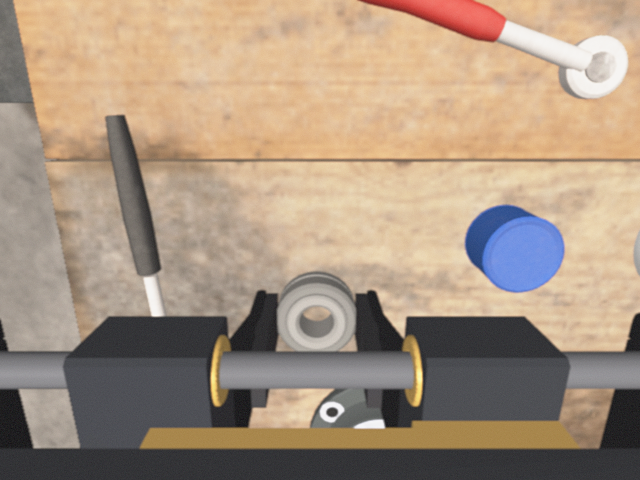

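Emit:
{"api": "arm_command", "payload": {"motion": [[[-8, 25, 0], [0, 0, 0], 1], [[-12, 36, 0], [0, 0, 0], 1], [[-12, 36, 0], [0, 0, 0], 1], [[-12, 36, 0], [0, 0, 0], 1], [[-12, 36, 0], [0, 0, 0], 1], [[-12, 36, 0], [0, 0, 0], 1], [[-12, 36, 0], [0, 0, 0], 1], [[-12, 36, 0], [0, 0, 0], 1]]}}

```text
time: 10.47
position: [0.5282, -0.0188, 0.0956]
tool_rot: [-0.0, -3.139, 0.0]
ft_force: [1.0, -0.8, -0.4]
grip_width: 0.381
```

Emit:
{"api": "arm_command", "payload": {"motion": [[[-12, 36, 0], [0, 0, 0], 1], [[-12, 36, 0], [0, 0, 0], 1], [[-12, 36, 0], [0, 0, 0], 1], [[-12, 36, 0], [0, 0, 0], 1], [[-12, 36, 0], [0, 0, 0], 1], [[-12, 36, 0], [0, 0, 0], 1], [[-8, 20, 0], [0, 0, 0], 1], [[0, 0, 0], [0, 0, 0], 1]]}}

```text
time: 11.13
position: [0.608, 0.223, 0.0946]
tool_rot: [0.013, -3.139, -0.004]
ft_force: [-0.7, 0.9, -0.6]
grip_width: 0.386
```

Emit:
{"api": "arm_command", "payload": {"motion": [[[0, 0, 0], [0, 0, 0], 1], [[0, 0, 0], [0, 0, 0], 1], [[0, 0, 0], [0, 0, 0], 1]]}}

```text
time: 11.38
position: [0.6089, 0.2129, 0.0962]
tool_rot: [-0.004, -3.14, 0.002]
ft_force: [0.0, -0.2, -0.7]
grip_width: 0.383
```

Emit:
{"api": "arm_command", "payload": {"motion": [[[5, -3, 15], [0, 0, 0], 1], [[0, 0, 25], [0, 0, 0], 1], [[0, 0, 20], [0, 0, 0], 1], [[0, 0, 14], [0, 0, 0], 1], [[0, 0, 0], [0, 0, 0], 1], [[0, 0, 0], [0, 0, 0], 1], [[0, 0, 0], [0, 0, 0], 1]]}}

```text
time: 11.97
position: [0.6053, 0.2122, 0.0242]
tool_rot: [0.001, 3.14, 0.001]
ft_force: [0.0, 0.6, -0.3]
grip_width: 0.381
```

```bash
python3 snap.py w10
```

```text
11.9667 [0.6053 0.2122 0.0242] [1.3000e-03 3.1397e+00 1.1000e-03] 0.011
```

View pics/w10.png

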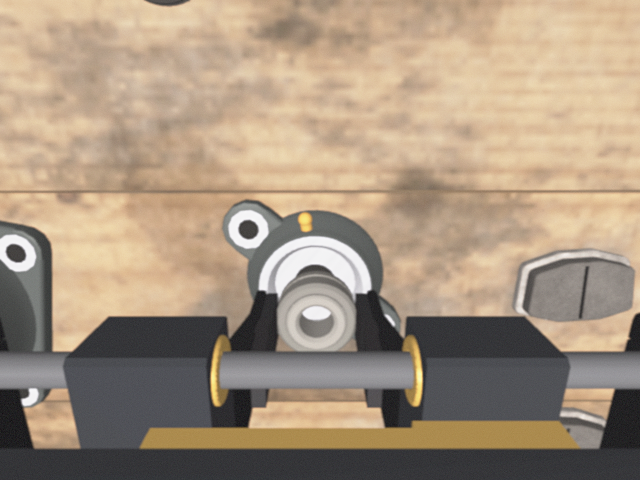

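Emit:
{"api": "arm_command", "payload": {"motion": [[[1.5, -1.5, 5], [0, 0, 0], 1], [[0, 0, 5], [0, 0, 0], 1], [[0, 0, 5], [0, 0, 0], 1], [[0, 0, 4], [0, 0, 0], 1], [[0, 0, 0], [0, 0, 0], 1], [[0, 0, 0], [0, 0, 0], 1]]}}

```text
time: 12.52
position: [0.6023, 0.2108, 0.0033]
tool_rot: [-0.0, -3.141, 0.001]
ft_force: [0.3, 0.8, -1.6]
grip_width: 0.383
```

```bash
python3 snap.py w11;python3 - <<'E'
from h import *
import pickle
st=pickle.load(open('w11.pkl','rb'));c=cam('wrist',st)
im=cv2.imread('pics/w11.png')
def circ(x,y,z,r,col):
    p=np.array([proj(c,(x+r*np.cos(a),y+r*np.sin(a),z)) for a in np.linspace(0,6.28,60)]);cv2.polylines(im,[np.round(p).astype(np.int32)],True,col,1)
circ(.6052,.2101,.022,.024,(0,0,255));circ(.6052,.2101,.022,.0285,(0,255,0))
p=st['position'];circ(p[0]+.0014,p[1],p[2]+.0131+.0165,.0175,(255,0,0))
cv2.imwrite('pics/o11.png',cv2.resize(im[200:420,180:460],None,fx=2.5,fy=2.5))
E
```

```text
12.5167 [0.6023 0.2108 0.0033] [-0.0000e+00 -3.1407e+00  6.0000e-04] 0.009
```

View pics/o11.png

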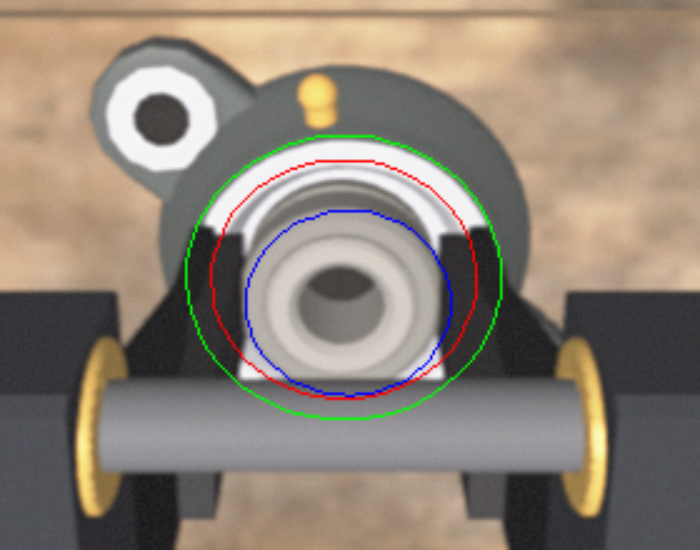

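Emit:
{"api": "arm_command", "payload": {"motion": [[[-1, 0, 1], [0, 0, 0], 1], [[0, 0, 1], [0, 0, 0], 1], [[0, 0, 0], [0, 0, 0], 1], [[0, 0, 0], [0, 0, 0], 1]]}}

```text
time: 12.9
position: [0.6038, 0.2109, 0.0019]
tool_rot: [0.0, 3.141, 0.0]
ft_force: [0.4, -0.5, -1.1]
grip_width: 0.389
```

Emit:
{"api": "arm_command", "payload": {"motion": [[[0, 0, 0.8], [0, 0, 0], 1], [[0, 0, 0], [0, 0, 0], 1], [[0, 0, 0], [0, 0, 0], 1]]}}

```text
time: 13.15
position: [0.6037, 0.2109, 0.001]
tool_rot: [-0.0, -3.142, -0.0]
ft_force: [-0.7, 0.3, -1.1]
grip_width: 0.386
```

Open slowly, then rise.

Emit:
{"api": "arm_command", "payload": {"motion": [[[0, 0, 0], [0, 0, 0], 0.5], [[0, 0, 0], [0, 0, 0], 0.4], [[0, 0, 0], [0, 0, 0], 0.3], [[0, 0, 0], [0, 0, 0], 0.3], [[0, 0, -15], [0, 0, 0], 0.2], [[0, 0, -30], [0, 0, 0], 0], [[0, 0, -35], [0, 0, 0], 0], [[0, 0, 0], [0, 0, 0], 0]]}}

```text
time: 13.82
position: [0.6084, 0.2124, 0.0887]
tool_rot: [0.001, 3.13, 0.007]
ft_force: [2.1, 0.8, 2.7]
grip_width: 0.906
```

Emit:
{"api": "arm_command", "payload": {"motion": [[[20, -10, -35], [0, 0, 0], 0], [[25, -20, -20], [0, 0, 0], 0], [[0, 0, 0], [0, 0, 0], 0], [[0, 0, 0], [0, 0, 0], 0]]}}

```text
time: 14.15
position: [0.5596, 0.1804, 0.1381]
tool_rot: [0.002, 3.138, 0.003]
ft_force: [0.5, -0.3, -0.7]
grip_width: 0.998
```

```bash
python3 snap.py w12
```

```text
14.15 [0.5596 0.1804 0.1381] [2.5000e-03 3.1378e+00 3.1000e-03] 0.057
```

View pics/w12.png

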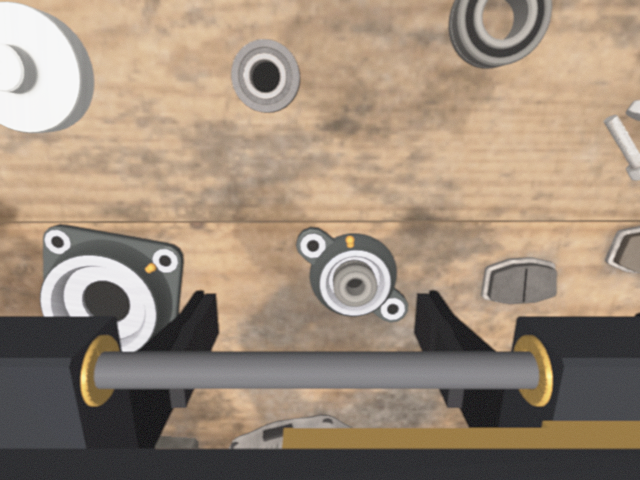

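```bash
python3 loc.py w12 354 282 .0265;python3 loc.py w12 266 77 .01
python3 - <<'E'
from h import *
import pickle
st=pickle.load(open('w12.pkl','rb'));c=cam('wrist',st);P=cloud(c,np.load('w12.npy'))
Q=P[250:315,320:390].reshape(-1,3);r=np.hypot(*(Q[:,:2]-[.605,.2101]).T)
S=Q[(r<.02)&(Q[:,2]>.027)]
A=np.c_[S[:,:2]-S[:,:2].mean(0),np.ones(len(S))];k=np.linalg.lstsq(A,S[:,2],rcond=None)[0];print('tilt',k,len(S))
im=cv2.imread('pics/w12.png');cv2.imwrite('pics/c12.png',cv2.resize(im[220:330,290:420],None,fx=5,fy=5,interpolation=cv2.INTER_CUBIC))
E
```

```text
1264 ((605.0275268554688, 209.86837768554688), 17.84342384338379) 0.030526856592232532
3222 ((451.16973876953125, 144.2401580810547), 24.050289154052734) 0.015745125131880006
tilt [0.01068264 0.00250328 0.03054043] 1248
```

View pics/c12.png

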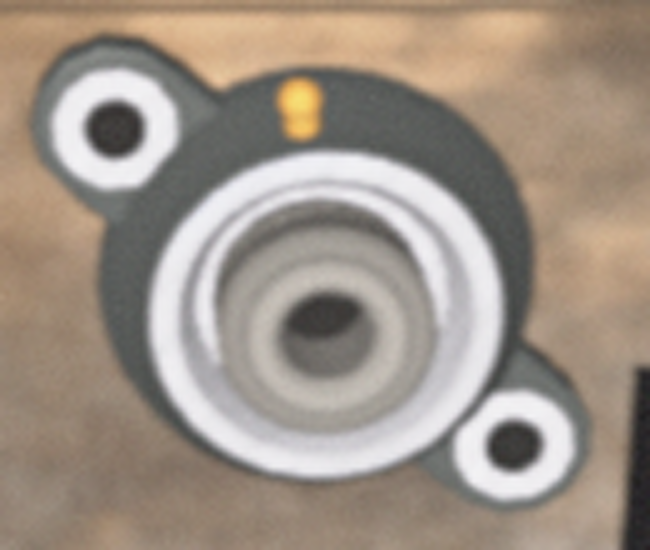

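Emit:
{"api": "arm_command", "payload": {"motion": [[[30, -10, 10], [0, 0, 0], 0], [[35, -10, 15], [0, 0, 0], 0], [[30, -10, 20], [0, 0, 0], 0], [[14, -6, 20], [0, 0, 0], 0], [[0, 0, 20], [0, 0, 0], 0], [[0, 0, 0], [0, 0, 0], 0], [[0, 0, 0], [0, 0, 0], 0], [[0, 0, 0], [0, 0, 0], 0]]}}

```text
time: 14.87
position: [0.4509, 0.1456, 0.0515]
tool_rot: [-0.001, 3.141, 0.0]
ft_force: [-0.3, 0.1, 0.6]
grip_width: 0.999
```

Emit:
{"api": "arm_command", "payload": {"motion": [[[0, -1, 25], [0, 0, 0], 0], [[0, 0, 25], [0, 0, 0], 0], [[0, 0, 10], [0, 0, 0], 0], [[0, 0, 4], [0, 0, 0], 0], [[0, 0, 0], [0, 0, 0], 0], [[0, 0, 0], [0, 0, 0], 0]]}}

```text
time: 15.37
position: [0.4509, 0.1444, -0.0119]
tool_rot: [0.0, 3.14, 0.001]
ft_force: [0.8, 0.7, -0.1]
grip_width: 0.997
```

Emit:
{"api": "arm_command", "payload": {"motion": [[[0, 0, 0.5], [0, 0, 0], 1], [[0, 0, 0], [0, 0, 0], 1], [[0, 0, 0], [0, 0, 0], 1], [[0, 0, 0], [0, 0, 0], 1], [[0, 0, 0], [0, 0, 0], 1], [[0, 0, 0], [0, 0, 0], 1], [[0, 0, 0], [0, 0, 0], 1], [[0, 0, 0], [0, 0, 0], 1]], "force": 30}}

```text
time: 16.03
position: [0.4498, 0.1441, -0.0134]
tool_rot: [0.0, 3.141, 0.001]
ft_force: [-0.7, 1.3, 0.5]
grip_width: 0.532
```

Emit:
{"api": "arm_command", "payload": {"motion": [[[0, 0, 0], [0, 0, 0], 1], [[0, 0, 0], [0, 0, 0], 1]]}}

```text
time: 16.2
position: [0.4498, 0.1441, -0.0134]
tool_rot: [0.0, 3.141, 0.0]
ft_force: [0.2, 0.9, 1.0]
grip_width: 0.534
```

Emit:
{"api": "arm_command", "payload": {"motion": [[[0, 0, -10], [0, 0, 0], 1], [[0, 0, -20], [0, 0, 0], 1], [[0, 0, -30], [0, 0, 0], 1], [[-8, -15, -30], [0, 0, 0], 1], [[-15, -30, -10], [0, 0, 0], 1], [[-15, -36, 0], [0, 0, 0], 1], [[-15, -36, 0], [0, 0, 0], 1], [[-15, -36, 0], [0, 0, 0], 1]]}}

```text
time: 16.87
position: [0.518, -0.0107, 0.0874]
tool_rot: [-0.001, 3.141, 0.0]
ft_force: [0.1, -0.5, -2.5]
grip_width: 0.533
```

Emit:
{"api": "arm_command", "payload": {"motion": [[[-15, -36, 0], [0, 0, 0], 1], [[-15, -36, 0], [0, 0, 0], 1], [[-15, -36, 0], [0, 0, 0], 1], [[-15, -36, 0], [0, 0, 0], 1], [[-15, -36, 0], [0, 0, 0], 1], [[-15, -36, 0], [0, 0, 0], 1], [[-10, -20, 0], [0, 0, 0], 1], [[0, 0, 0], [0, 0, 0], 1]]}}

```text
time: 17.53
position: [0.6172, -0.2528, 0.0866]
tool_rot: [-0.011, -3.141, 0.009]
ft_force: [-0.1, -0.8, -2.7]
grip_width: 0.537
```

Emit:
{"api": "arm_command", "payload": {"motion": [[[0, 0, 0], [0, 0, 0], 1], [[0, 0, 0], [0, 0, 0], 1], [[0, 0, 0], [0, 0, 0], 1]]}}

```text
time: 17.78
position: [0.6175, -0.2429, 0.0863]
tool_rot: [0.003, -3.141, -0.003]
ft_force: [-0.3, 0.2, -2.5]
grip_width: 0.537
```

Run:
```python
from h import *
d=np.load('top_d.npy');P=cloud(cam('top'),d)
print(P[100:175:12,485:570:12,:].round(3)[...,2]); print(P[130,525], np.nanmax(P[60:130,440:480,2]),P[110,455])
```

```text
[[-0.     0.004  0.028  0.035  0.033 -0.002 -0.801 -0.796]
 [-0.002  0.032  0.029  0.032  0.031  0.031  0.026 -0.805]
 [ 0.011  0.03   0.036  0.037 -0.004  0.033  0.029 -0.799]
 [ 0.01   0.029  0.036  0.032  0.034  0.034  0.031 -0.801]
 [ 0.001  0.026  0.027  0.029  0.032  0.034  0.029 -0.801]
 [ 0.001  0.007  0.023  0.032  0.028  0.033 -0.    -0.796]
 [ 0.003  0.001 -0.001  0.002  0.001  0.001 -0.001 -0.8  ]]
[ 0.75402494 -0.41843225 -0.00476463] 0.2331647727852877 [ 0.79285549 -0.2444606   0.02112173]
```

Emit:
{"api": "arm_command", "payload": {"motion": [[[0, -7.5, 15], [0, 0, 0], 1], [[0, 0, 25], [0, 0, 0], 1], [[0, 0, 15], [0, 0, 0], 1], [[0, 0, 0], [0, 0, 0], 1], [[0, 0, 0], [0, 0, 0], 1], [[0, 0, 0], [0, 0, 0], 1]]}}

```text
time: 18.28
position: [0.6183, -0.2526, 0.0322]
tool_rot: [-0.001, 3.14, -0.001]
ft_force: [0.0, -0.1, -1.5]
grip_width: 0.535
```

Emit:
{"api": "arm_command", "payload": {"motion": [[[0, 1.5, 7], [0, 0, 0], 1], [[0, 0, 7], [0, 0, 0], 1], [[0, 0, 6], [0, 0, 0], 1], [[0, 0, 4], [0, 0, 0], 1], [[0, 0, 0], [0, 0, 0], 1], [[0, 0, 0], [0, 0, 0], 1]]}}

```text
time: 18.78
position: [0.6174, -0.2511, 0.0071]
tool_rot: [-0.0, -3.141, -0.0]
ft_force: [-0.5, -0.3, -2.0]
grip_width: 0.534
```

```bash
cat > ov.py <<'E'
from h import *
import pickle,sys
n=sys.argv[1];hx,hy,hz,r1,bx,bz,br=map(float,sys.argv[2:9])
st=pickle.load(open(n+'.pkl','rb'));c=cam('wrist',st)
im=cv2.imread(f'pics/{n}.png')
def circ(x,y,z,r,col):
    p=np.array([proj(c,(x+r*np.cos(a),y+r*np.sin(a),z)) for a in np.linspace(0,6.28,60)]);cv2.polylines(im,[np.round(p).astype(np.int32)],True,col,1)
circ(hx,hy,hz,r1,(0,0,255))
p=st['position'];circ(p[0]+bx,p[1],p[2]+bz,br,(255,0,0))
cv2.imwrite(f'pics/o{n}.png',cv2.resize(im[200:420,180:460],None,fx=2.5,fy=2.5))
E
python3 snap.py w13; python3 ov.py w13 .619 -.2505 .025 .0305 .0013 .0294 .024
```

```text
18.7833 [ 0.6174 -0.2511  0.0071] [-2.0000e-04 -3.1408e+00 -3.0000e-04] 0.011
```

View pics/ow13.png

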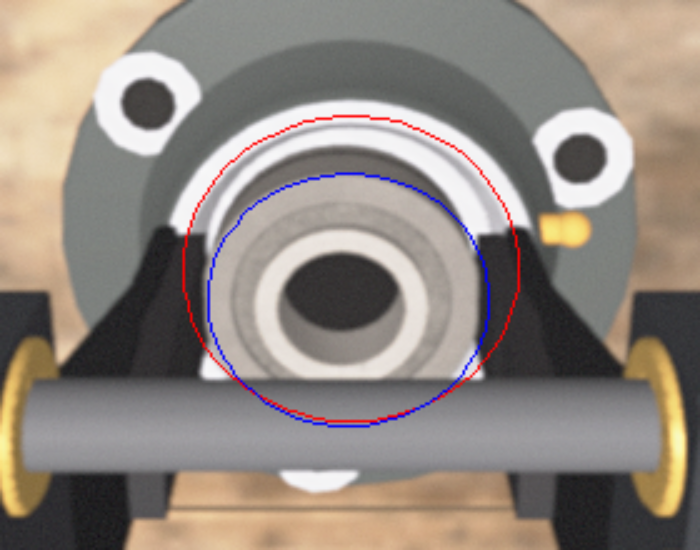

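Emit:
{"api": "arm_command", "payload": {"motion": [[[0, 0, 1.5], [0, 0, 0], 1], [[0, 0, 1.2], [0, 0, 0], 1], [[0, 0, 0], [0, 0, 0], 1], [[0, 0, 0], [0, 0, 0], 1]]}}

```text
time: 19.17
position: [0.6177, -0.2511, 0.0049]
tool_rot: [0.0, 3.141, 0.0]
ft_force: [0.2, -0.0, -2.6]
grip_width: 0.536
```

Emit:
{"api": "arm_command", "payload": {"motion": [[[0, 0, 1], [0, 0, 0], 1], [[0, 0, 0], [0, 0, 0], 1], [[0, 0, 0], [0, 0, 0], 1]]}}

```text
time: 19.42
position: [0.6177, -0.2511, 0.0038]
tool_rot: [0.0, 3.142, 0.0]
ft_force: [0.2, -0.8, -1.3]
grip_width: 0.532
```

Emit:
{"api": "arm_command", "payload": {"motion": [[[0, 0, 0], [0, 0, 0], 0.35], [[0, 0, 0], [0, 0, 0], 0.25], [[0, 0, 0], [0, 0, 0], 0.15], [[0, 0, 0], [0, 0, 0], 0.15], [[0, 0, -15], [0, 0, 0], 0.1], [[0, 0, -30], [0, 0, 0], 0], [[0, 0, -35], [0, 0, 0], 0], [[20, 20, -30], [0, 0, 0], 0]]}}

```text
time: 20.08
position: [0.5997, -0.2353, 0.117]
tool_rot: [0.005, 3.138, -0.008]
ft_force: [-0.8, 1.4, 2.1]
grip_width: 0.978
```

Emit:
{"api": "arm_command", "payload": {"motion": [[[25, 25, -10], [0, 0, 0], 0], [[15, 25, 0], [0, 0, 0], 0], [[0, 0, 0], [0, 0, 0], 0], [[0, 0, 0], [0, 0, 0], 0]]}}

```text
time: 20.42
position: [0.558, -0.1794, 0.1256]
tool_rot: [-0.004, 3.139, 0.002]
ft_force: [0.8, -0.3, 0.4]
grip_width: 0.998
```

```bash
python3 snap.py w14
```

```text
20.4167 [ 0.558  -0.1794  0.1256] [-4.000e-03  3.139e+00  2.000e-03] 0.042
```

View pics/w14.png

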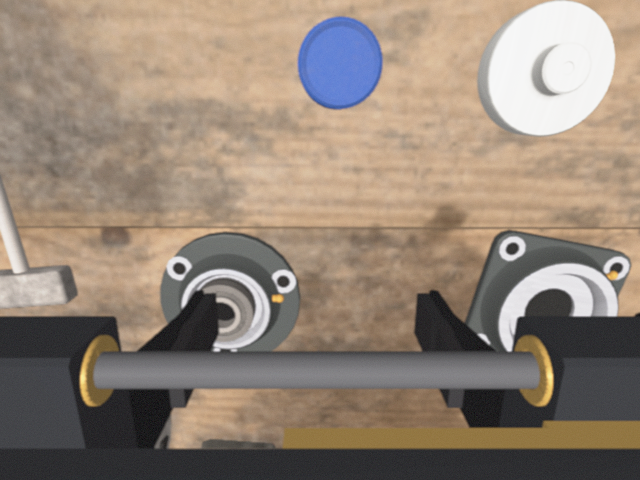

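Run:
```python
from h import *
import pickle
st=pickle.load(open('w14.pkl','rb'));c=cam('wrist',st);P=cloud(c,np.load('w14.npy'))
Q=P[250:350,170:290].reshape(-1,3);r=np.hypot(*(Q[:,:2]-[.619,-.2505]).T)
S=Q[(r<.027)&(Q[:,2]>.03)&(Q[:,2]<.045)]
A=np.c_[S[:,:2]-S[:,:2].mean(0),np.ones(len(S))];k=np.linalg.lstsq(A,S[:,2],rcond=None)[0];print('tilt',k,len(S),np.percentile(S[:,2],[10,50,90]))
im,d=optics.get_image('top');P=cloud(cam('top'),d);Q=P.reshape(-1,3);r=np.hypot(*(Q[:,:2]-[.619,-.2505]).T);S=Q[(r<.02)]
print(np.percentile(S[:,2],[10,50,90]));cv2.imwrite('pics/t14.png',cv2.resize(im[140:230,230:510],None,fx=2.8,fy=2.8,interpolation=cv2.INTER_CUBIC))
```

```text
tilt [ 0.00517541 -0.00625083  0.03267051] 1463 [0.03108763 0.03254336 0.03458028]Traceback (most recent call last):
  File "<stdin>", line 8, in <module>
    return _quantile_unchecked(
        a, q, axis, out, overwrite_input, method, keepdims, weights)
    return _ureduce(a,
                    func=_quantile_ureduce_func,
    ...<5 lines>...
                    overwrite_input=overwrite_input,
                    method=method)
    r = func(a, **kwargs)
    result = _quantile(arr,
                       quantiles=q,
    ...<2 lines>...
                       out=out,
                       weights=wgt)
    slices_having_nans = np.isnan(arr[-1, ...])
                                  ~~~^^^^^^^^^
IndexError: index -1 is out of bounds for axis 0 with size 0
```

Emit:
{"api": "arm_command", "payload": {"motion": [[[6, 25, 0], [0, 0, 0], 0], [[11, 37, 0], [0, 0, 0], 0], [[11, 37, 0], [0, 0, 0], 0], [[11, 37, 0], [0, 0, 0], 0], [[11, 37, 0], [0, 0, 0], 0], [[11, 37, 0], [0, 0, 0], 0], [[11, 37, 0], [0, 0, 0], 0], [[11, 37, 0], [0, 0, 0], 0]]}}

```text
time: 21.18
position: [0.4751, 0.1034, 0.1241]
tool_rot: [0.004, 3.141, -0.001]
ft_force: [1.5, 0.0, -0.1]
grip_width: 1.004
```

Emit:
{"api": "arm_command", "payload": {"motion": [[[11, 37, 0], [0, 0, 0], 0], [[11, 37, 0], [0, 0, 0], 0], [[11, 37, 0], [0, 0, 0], 0], [[11, 37, 0], [0, 0, 0], 0], [[14, 37, 0], [0, 0, 0], 0], [[13, 20, 20], [0, 0, 0], 0], [[0, 0, 0], [0, 0, 0], 0], [[0, 0, 0], [0, 0, 0], 0]]}}

```text
time: 21.85
position: [0.4033, 0.3082, 0.1026]
tool_rot: [0.003, -3.14, 0.003]
ft_force: [0.4, -0.3, 0.0]
grip_width: 1.0
```

Emit:
{"api": "arm_command", "payload": {"motion": [[[0, 0, 0], [0, 0, 0], 0], [[0, 0, 0], [0, 0, 0], 0], [[0, 0, 0], [0, 0, 0], 0]]}}

```text
time: 22.1
position: [0.4053, 0.3067, 0.1044]
tool_rot: [0.005, 3.141, 0.001]
ft_force: [0.2, -0.6, -0.1]
grip_width: 1.001
```

```bash
python3 snap.py w15
```

```text
22.1 [0.4053 0.3067 0.1044] [5.2000e-03 3.1405e+00 6.0000e-04] 0.006
```

View pics/w15.png

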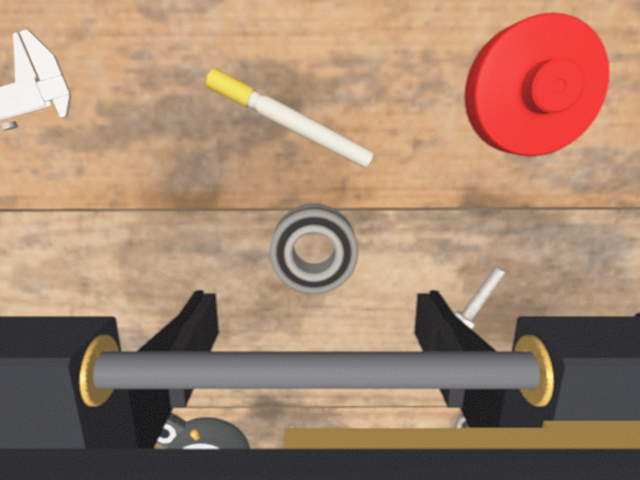

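```bash
python3 loc.py w15 314 250 .015
python3 - <<'E'
from h import *
import pickle
st=pickle.load(open('w15.pkl','rb'));c=cam('wrist',st)
for u,v in((500,270),(468,318),(460,325),(463,424)): print(ray(c,u,v,.006).round(3))
d=np.load('top_d.npy');ct=cam('top')
for u,v in((164,260),(171,242),(168,224),(180,240)): print('top',ray(ct,u,v,.006).round(3))
E
```

```text
4777 ((414.0793151855469, 304.0025329589844), 31.17757797241211) 0.02180927017241474
[0.434 0.442 0.006]
[0.473 0.423 0.006]
[0.479 0.417 0.006]
[0.573 0.429 0.006]
top [0.433 0.433 0.006]
top [0.475 0.419 0.006]
top [0.517 0.428 0.006]
top [0.479 0.398 0.006]
```

Emit:
{"api": "arm_command", "payload": {"motion": [[[-8.5, -2.5, 15], [0, 0, 0], 0], [[0, 0, 25], [0, 0, 0], 0], [[0, 0, 25], [0, 0, 0], 0], [[0, 0, 15], [0, 0, 0], 0], [[0, 0, 0], [0, 0, 0], 0], [[0, 0, 0], [0, 0, 0], 0], [[0, 0, 0], [0, 0, 0], 0]]}}

```text
time: 22.73
position: [0.4134, 0.3058, 0.0252]
tool_rot: [0.001, 3.14, 0.002]
ft_force: [-0.0, 0.9, -0.1]
grip_width: 0.994
```

Emit:
{"api": "arm_command", "payload": {"motion": [[[0, -1.5, 15], [0, 0, 0], 0], [[0, 0, 10], [0, 0, 0], 0], [[0, 0, 6], [0, 0, 0], 0], [[0, 0, 0], [0, 0, 0], 0], [[0, 0, 0], [0, 0, 0], 0]]}}

```text
time: 23.15
position: [0.4123, 0.304, -0.007]
tool_rot: [-0.0, -3.142, -0.0]
ft_force: [-0.4, -0.2, 0.1]
grip_width: 1.001
```

Emit:
{"api": "arm_command", "payload": {"motion": [[[-1, 0, 0.5], [0, 0, 0], 1], [[0, 0, 0], [0, 0, 0], 1], [[0, 0, 0], [0, 0, 0], 1], [[0, 0, 0], [0, 0, 0], 1], [[0, 0, 0], [0, 0, 0], 1], [[0, 0, 0], [0, 0, 0], 1], [[0, 0, 0], [0, 0, 0], 1], [[0, 0, 0], [0, 0, 0], 1]], "force": 40}}

```text
time: 23.82
position: [0.4134, 0.3043, -0.0074]
tool_rot: [0.0, 3.141, 0.001]
ft_force: [0.1, 0.8, 0.7]
grip_width: 0.692
```

```bash
python3 snap.py w16
```

```text
23.8167 [ 0.4134  0.3043 -0.0074] [0.0000e+00 3.1412e+00 1.1000e-03] 0.001
```

View pics/w16.png

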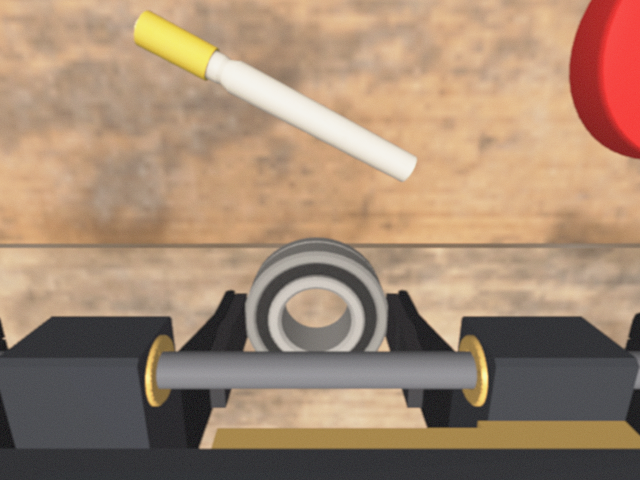

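Emit:
{"api": "arm_command", "payload": {"motion": [[[0, 0, -10], [0, 0, 0], 1], [[0, 0, -20], [0, 0, 0], 1], [[0, 0, -30], [0, 0, 0], 1], [[-10, -14, -30], [0, 0, 0], 1], [[-21, -30, -10], [0, 0, 0], 1], [[-21, -30, 0], [0, 0, 0], 1], [[-21, -30, 0], [0, 0, 0], 1], [[-21, -30, 0], [0, 0, 0], 1]]}}

```text
time: 24.53
position: [0.5072, 0.1679, 0.0926]
tool_rot: [0.001, -3.141, 0.001]
ft_force: [0.7, 0.4, -3.8]
grip_width: 0.693
```

Emit:
{"api": "arm_command", "payload": {"motion": [[[-21, -30, 0], [0, 0, 0], 1], [[-21, -30, 0], [0, 0, 0], 1], [[-21, -30, 0], [0, 0, 0], 1], [[-21, -30, 0], [0, 0, 0], 1], [[-21, -30, 0], [0, 0, 0], 1], [[-10, -14, 0], [0, 0, 0], 1], [[0, 0, 0], [0, 0, 0], 1], [[0, 0, 0], [0, 0, 0], 1]]}}

```text
time: 25.2
position: [0.6213, 0.0041, 0.0916]
tool_rot: [-0.005, -3.139, 0.001]
ft_force: [-0.7, 0.7, -3.2]
grip_width: 0.692
```

Emit:
{"api": "arm_command", "payload": {"motion": [[[0, 0, 0], [0, 0, 0], 1], [[0, 0, 0], [0, 0, 0], 1], [[0, 0, 0], [0, 0, 0], 1]]}}

```text
time: 25.45
position: [0.6215, 0.0078, 0.0922]
tool_rot: [0.004, -3.141, -0.001]
ft_force: [0.1, -0.5, -3.1]
grip_width: 0.692
```

Emit:
{"api": "arm_command", "payload": {"motion": [[[-1.5, -2, 15], [0, 0, 0], 1], [[0, 0, 25], [0, 0, 0], 1], [[0, 0, 17], [0, 0, 0], 1], [[0, 0, 0], [0, 0, 0], 1], [[0, 0, 0], [0, 0, 0], 1], [[0, 0, 0], [0, 0, 0], 1]]}}

```text
time: 25.95
position: [0.6246, 0.0045, 0.0367]
tool_rot: [-0.001, 3.14, 0.0]
ft_force: [0.4, -0.1, -3.4]
grip_width: 0.692
```

```bash
python3 snap.py w17; python3 ov.py w17 .6235 .0055 .029 .0375 .0006 .0299 .031
```

```text
25.95 [0.6246 0.0045 0.0367] [-1.3000e-03  3.1397e+00  5.0000e-04] 0.013
```

View pics/ow17.png

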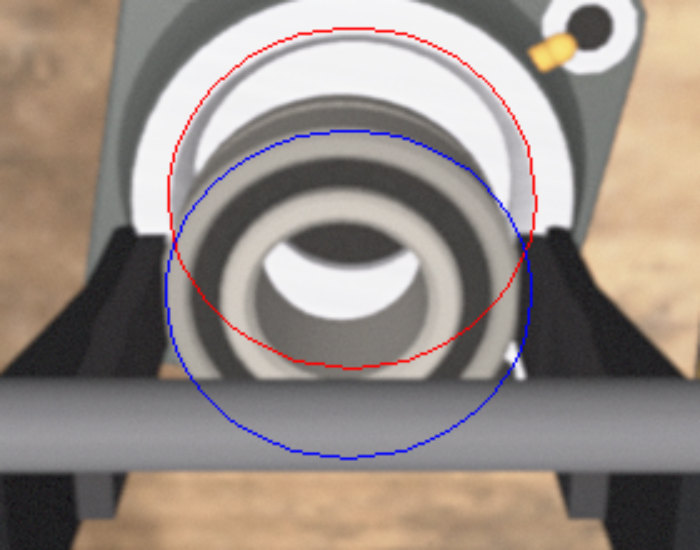

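Emit:
{"api": "arm_command", "payload": {"motion": [[[0.5, 1, 6], [0, 0, 0], 1], [[0, 0, 6], [0, 0, 0], 1], [[0, 0, 6], [0, 0, 0], 1], [[0, 0, 4], [0, 0, 0], 1], [[0, 0, 0], [0, 0, 0], 1], [[0, 0, 0], [0, 0, 0], 1]]}}

```text
time: 26.5
position: [0.6228, 0.0048, 0.0128]
tool_rot: [-0.0, -3.141, 0.0]
ft_force: [-0.2, -0.4, -3.2]
grip_width: 0.691
```

Emit:
{"api": "arm_command", "payload": {"motion": [[[0, 0.5, 1.5], [0, 0, 0], 1], [[0, 0, 0.5], [0, 0, 0], 1], [[0, 0, 0], [0, 0, 0], 1], [[0, 0, 0], [0, 0, 0], 1]]}}

```text
time: 26.83
position: [0.6234, 0.0054, 0.0115]
tool_rot: [0.0, 3.141, 0.0]
ft_force: [0.7, 0.2, -4.2]
grip_width: 0.695
```

Emit:
{"api": "arm_command", "payload": {"motion": [[[0, 0, 1.5], [0, 0, 0], 1], [[0, 0, 0], [0, 0, 0], 1], [[0, 0, 0], [0, 0, 0], 1]]}}

```text
time: 27.08
position: [0.6232, 0.0054, 0.0098]
tool_rot: [-0.0, -3.142, -0.0]
ft_force: [-0.4, -0.1, -3.4]
grip_width: 0.694
```

Emit:
{"api": "arm_command", "payload": {"motion": [[[0, 0, 0.3], [0, 0, 0], 0.2], [[0, 0, 0], [0, 0, 0], 0.1], [[0, 0, 0], [0, 0, 0], 0], [[0, 0, 0], [0, 0, 0], 0], [[0, 0, -15], [0, 0, 0], 0], [[0, 0, -30], [0, 0, 0], 0], [[10, 0, -35], [0, 0, 0], 0], [[20, -5, -30], [0, 0, 0], 0]]}}

```text
time: 27.75
position: [0.5949, 0.0016, 0.1216]
tool_rot: [-0.002, 3.139, 0.0]
ft_force: [0.5, 0.4, 0.7]
grip_width: 0.999
```

Emit:
{"api": "arm_command", "payload": {"motion": [[[25, -5, 0], [0, 0, 0], 0], [[10, 0, 0], [0, 0, 0], 0], [[0, 0, 0], [0, 0, 0], 0], [[0, 0, 0], [0, 0, 0], 0]]}}

```text
time: 28.08
position: [0.5581, -0.0041, 0.1192]
tool_rot: [-0.001, 3.141, 0.001]
ft_force: [-0.1, 0.5, 0.1]
grip_width: 1.0
```

```bash
python3 snap.py w18
```

```text
28.0833 [ 0.5581 -0.0041  0.1192] [-5.0000e-04  3.1415e+00  1.1000e-03] 0.033
```

View pics/w18.png

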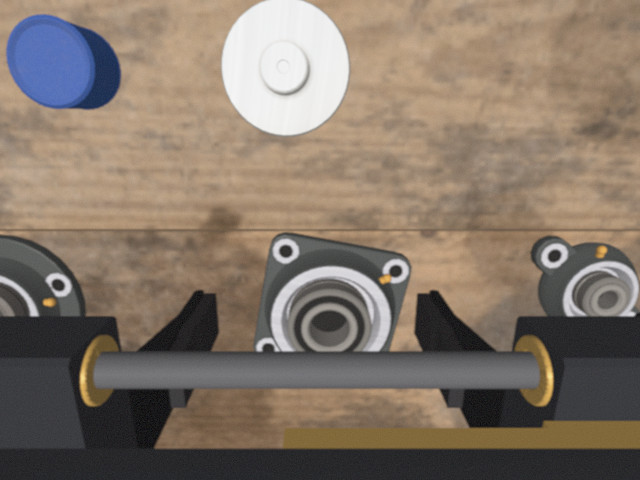

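```bash
python3 loc.py w18 284 67 .031;python3 - <<'E'
from h import *
import pickle
st=pickle.load(open('w18.pkl','rb'));c=cam('wrist',st);P=cloud(c,np.load('w18.npy'))
Q=P[240:352,240:410].reshape(-1,3);r=np.hypot(*(Q[:,:2]-[.6235,.0055]).T)
S=Q[(r<.036)&(Q[:,2]>.036)&(Q[:,2]<.05)]
A=np.c_[S[:,:2]-S[:,:2].mean(0),np.ones(len(S))];k=np.linalg.lstsq(A,S[:,2],rcond=None)[0];print('tilt',k,len(S),np.percentile(S[:,2],[10,50,90]),cv2.minEnclosingCircle((S[:,:2]*1000).astype(np.float32)),S.min(0),S.max(0))
# near edge circle fit
a=np.arctan2(S[:,1]-.0055,S[:,0]-.6235);rr=np.hypot(S[:,0]-.6235,S[:,1]-.0055)
pts=[]
for b in np.linspace(-np.pi,np.pi,60):
    s=(abs(a-b)<.06)
    if s.sum()>5:
        i=np.argsort(rr[s])[-2:];pts+=list(S[s][i,:2]) if rr[s].max()>.025 else []
print(fitcirc(np.array(pts)),len(pts))
E
```

```text
2095 ((447.18524169921875, -24.81974983215332), 15.054405212402344) 0.03763368663754113
tilt [ 0.00994746 -0.00082904  0.03894359] 3378 [0.0373647  0.03882122 0.04075489] ((623.5225219726562, 4.665620803833008), 31.424440383911133) [ 0.59210656 -0.02604368  0.03600464] [0.64344814 0.03508739 0.04263221]
(array([0.62259296, 0.00443858]), np.float64(0.030272886659359264)) 96
```

Emit:
{"api": "arm_command", "payload": {"motion": [[[25, -5, 0], [0, 0, 0], 0], [[30, -6, 10], [0, 0, 0], 0], [[30, -6, 15], [0, 0, 0], 0], [[20, -4, 15], [0, 0, 0], 0], [[6, 0, 15], [0, 0, 0], 0.2], [[0, 0, 0], [0, 0, 0], 0.3], [[0, 0, 0], [0, 0, 0], 0.3], [[0, 0, 0], [0, 0, 0], 0.3]]}}

```text
time: 28.8
position: [0.449, -0.0254, 0.0652]
tool_rot: [-0.001, 3.14, -0.001]
ft_force: [-0.1, 0.5, 0.0]
grip_width: 0.78
```

Emit:
{"api": "arm_command", "payload": {"motion": [[[1, 0.5, 20], [0, 0, 0], 0.3], [[0, 0, 20], [0, 0, 0], 0.3], [[0, 0, 15], [0, 0, 0], 0.3], [[0, 0, 7], [0, 0, 0], 0.3], [[0, 0, 0], [0, 0, 0], 0.3], [[0, 0, 0], [0, 0, 0], 0.3]]}}

```text
time: 29.3
position: [0.4473, -0.0251, 0.0031]
tool_rot: [-0.0, 3.141, -0.001]
ft_force: [0.5, 0.1, -0.3]
grip_width: 0.699
```

Emit:
{"api": "arm_command", "payload": {"motion": [[[0, 0, 0.5], [0, 0, 0], 1], [[0, 0, 0], [0, 0, 0], 1], [[0, 0, 0], [0, 0, 0], 1], [[0, 0, 0], [0, 0, 0], 1], [[0, 0, 0], [0, 0, 0], 1], [[0, 0, 0], [0, 0, 0], 1], [[0, 0, 0], [0, 0, 0], 1], [[0, 0, 0], [0, 0, 0], 1]], "force": 40}}

```text
time: 29.97
position: [0.4464, -0.0249, 0.0023]
tool_rot: [0.0, 3.141, 0.001]
ft_force: [-0.7, 0.5, 3.0]
grip_width: 0.33
```

Emit:
{"api": "arm_command", "payload": {"motion": [[[0, 0, 0], [0, 0, 0], 1], [[0, 0, 0], [0, 0, 0], 1], [[0, 0, 0], [0, 0, 0], 1]]}}

```text
time: 30.22
position: [0.4464, -0.0249, 0.0023]
tool_rot: [0.0, 3.141, 0.001]
ft_force: [-0.1, 1.6, 5.1]
grip_width: 0.332
```

Emit:
{"api": "arm_command", "payload": {"motion": [[[0, 0, -10], [0, 0, 0], 1], [[0, 0, -20], [0, 0, 0], 1], [[0, 0, -30], [0, 0, 0], 1], [[-10, 1, -30], [0, 0, 0], 1], [[-25, 5, -10], [0, 0, 0], 1], [[-35, 6, 0], [0, 0, 0], 1], [[-35, 6, 0], [0, 0, 0], 1], [[-35, 6, 0], [0, 0, 0], 1]]}}

```text
time: 30.88
position: [0.5873, -0.0011, 0.1024]
tool_rot: [0.0, 3.142, -0.0]
ft_force: [0.4, -0.2, -2.8]
grip_width: 0.33
```

Emit:
{"api": "arm_command", "payload": {"motion": [[[-25, 5, 0], [0, 0, 0], 1], [[-10, 1, 0], [0, 0, 0], 1], [[0, 0, 0], [0, 0, 0], 1], [[0, 0, 0], [0, 0, 0], 1], [[0, 0, 0], [0, 0, 0], 1]]}}

```text
time: 31.3
position: [0.6197, 0.0042, 0.1016]
tool_rot: [-0.001, -3.14, 0.001]
ft_force: [0.2, 0.6, -2.2]
grip_width: 0.334
```

```bash
python3 snap.py w19
```

```text
31.3 [0.6197 0.0042 0.1016] [-1.3000e-03 -3.1395e+00  7.0000e-04] 0.016
```

View pics/w19.png

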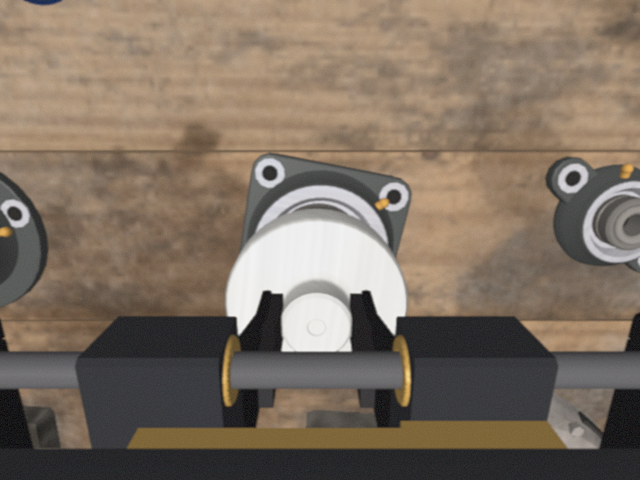

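```bash
cat > cov.py <<'E'
from h import *
import pickle,sys
n=sys.argv[1]
st=pickle.load(open(n+'.pkl','rb'));im=cv2.imread(f'pics/{n}.png');c=cam('wrist',st);P=cloud(c,np.load(n+'.npy'))
hsv=cv2.cvtColor(im,cv2.COLOR_BGR2HSV);m=(hsv[...,2]>170)&(hsv[...,1]<35)
z0=st['position'][2]
zt=z0-.0023+.0205
m&=(abs(P[...,2]-zt)<.004);m[:190]=0
S=P[m];A=np.c_[S[:,:2]-S[:,:2].mean(0),np.ones(len(S))];k=np.linalg.lstsq(A,S[:,2],rcond=None)[0];print('plane',k.round(4),'exp',zt,len(S))
# near edge points: topmost row per column
pts=[]
for u in range(235,405,3):
    v=np.nonzero(m[:,u])[0]
    if len(v): pts.append(ray(c,u,v.min()-.5,k[2])[:2])
f=fitcirc(np.array(pts));print('circle',f,'rel TCP',f[0]-st['position'][:2])
E
python3 cov.py w19
```

```text
plane [0.0183 0.0009 0.1195] exp 0.11975371404931799 11693
circle (array([0.61891649, 0.00247218]), np.float64(0.04060018095052442)) rel TCP [-0.00081266 -0.00169979]
```

Emit:
{"api": "arm_command", "payload": {"motion": [[[-3, 1, 10], [0, 0, 0], 1], [[0, 0, 20], [0, 0, 0], 1], [[0, 0, 14], [0, 0, 0], 1], [[0, 0, 0], [0, 0, 0], 1], [[0, 0, 0], [0, 0, 0], 1], [[0, 0, 0], [0, 0, 0], 1]]}}

```text
time: 31.85
position: [0.6246, 0.0058, 0.0588]
tool_rot: [0.0, 3.14, 0.0]
ft_force: [0.5, -0.2, -2.2]
grip_width: 0.324
```

Emit:
{"api": "arm_command", "payload": {"motion": [[[0.5, -0.3, 5], [0, 0, 0], 1], [[0, 0, 5], [0, 0, 0], 1], [[0, 0, 2], [0, 0, 0], 1], [[0, 0, 0], [0, 0, 0], 1], [[0, 0, 0], [0, 0, 0], 1], [[0, 0, 0], [0, 0, 0], 1]]}}

```text
time: 32.35
position: [0.6239, 0.0056, 0.0462]
tool_rot: [0.0, 3.141, 0.0]
ft_force: [0.0, -0.9, -2.1]
grip_width: 0.331
```

```bash
python3 snap.py w20; python3 cov.py w20; python3 ov.py w20 .6235 .0055 .029 .0375 .0008 .0182 .042
```

```text
32.35 [0.6239 0.0056 0.0462] [2.0000e-04 3.1413e+00 1.0000e-04] 0.002
plane [0.0192 0.0009 0.0641] exp 0.06438421718828223 11699
circle (array([0.62337269, 0.00406771]), np.float64(0.04094430553328957)) rel TCP [-0.00048086 -0.00150328]
```

View pics/ow20.png

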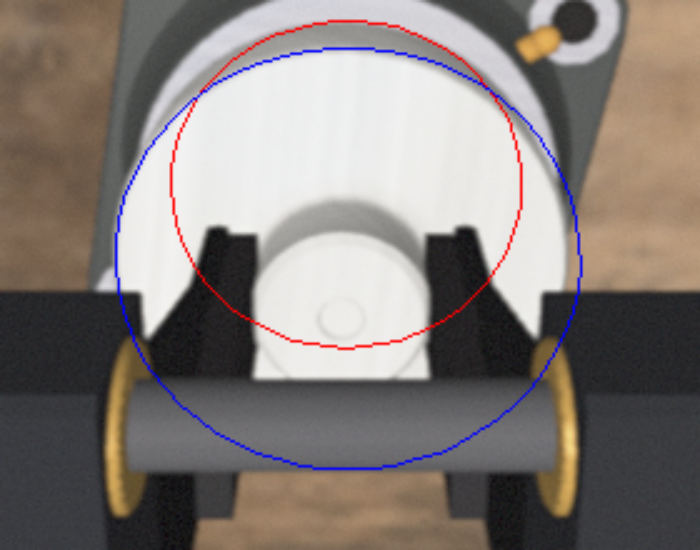

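Emit:
{"api": "arm_command", "payload": {"motion": [[[0.7, -0.2, 4], [0, 0, 0], 1], [[0, 0, 4], [0, 0, 0], 1], [[0, 0, 3], [0, 0, 0], 1], [[0, 0, 2], [0, 0, 0], 1], [[0, 0, 0], [0, 0, 0], 1], [[0, 0, 0], [0, 0, 0], 1], [[0, 0, 0], [0, 0, 0], 1]]}}

```text
time: 32.98
position: [0.6231, 0.0053, 0.0331]
tool_rot: [0.0, 3.141, 0.0]
ft_force: [0.7, 0.1, -3.2]
grip_width: 0.333
```

Emit:
{"api": "arm_command", "payload": {"motion": [[[0, 0, 1.3], [0, 0, 0], 1], [[0, 0, 0], [0, 0, 0], 1], [[0, 0, 0], [0, 0, 0], 1]]}}

```text
time: 33.23
position: [0.623, 0.0054, 0.0318]
tool_rot: [0.0, 3.142, 0.0]
ft_force: [0.3, -0.2, -2.5]
grip_width: 0.329
```

Emit:
{"api": "arm_command", "payload": {"motion": [[[0, 0, 0.8], [0, 0, 0], 1], [[0, 0, 0], [0, 0, 0], 1], [[0, 0, 0], [0, 0, 0], 1]]}}

```text
time: 33.48
position: [0.6232, 0.0054, 0.0314]
tool_rot: [0.0, 3.141, 0.0]
ft_force: [-0.7, 0.2, 0.6]
grip_width: 0.326
```

Emit:
{"api": "arm_command", "payload": {"motion": [[[0, 0, 0], [0, 0, 0], 0.55], [[0, 0, 0], [0, 0, 0], 0.45], [[0, 0, 0], [0, 0, 0], 0.35], [[0, 0, 0], [0, 0, 0], 0.3], [[0, 0, -15], [0, 0, 0], 0.3], [[0, 0, -30], [0, 0, 0], 0.3], [[10, 0, -35], [0, 0, 0], 0], [[30, 0, -25], [0, 0, 0], 0]]}}

```text
time: 34.15
position: [0.5863, 0.0054, 0.1385]
tool_rot: [0.0, 3.136, -0.001]
ft_force: [-0.4, 0.2, 2.8]
grip_width: 0.774
```

Emit:
{"api": "arm_command", "payload": {"motion": [[[25, 0, -20], [0, 0, 0], 0], [[0, 0, -20], [0, 0, 0], 0], [[0, 0, 0], [0, 0, 0], 0], [[0, 0, 0], [0, 0, 0], 0], [[0, 0, 0], [0, 0, 0], 0]]}}

```text
time: 34.57
position: [0.558, 0.0055, 0.1752]
tool_rot: [-0.0, -3.141, 0.0]
ft_force: [0.3, -0.0, -0.6]
grip_width: 0.994
```

```bash
python3 snap.py w21; python3 loc.py w21 315 283 .045 .056;python3 - <<'E'
from h import *
im,d=optics.get_image('top');cv2.imwrite('pics/t21.png',cv2.resize(im[130:290,220:520],None,fx=2.6,fy=2.6,interpolation=cv2.INTER_CUBIC))
E
```

```text
34.5667 [0.558  0.0055 0.1752] [-1.0000e-04 -3.1411e+00  1.0000e-04] 0.019
5440 ((623.2780151367188, 4.173407554626465), 42.10514450073242) 0.04932849551993393
```

View pics/w21.png

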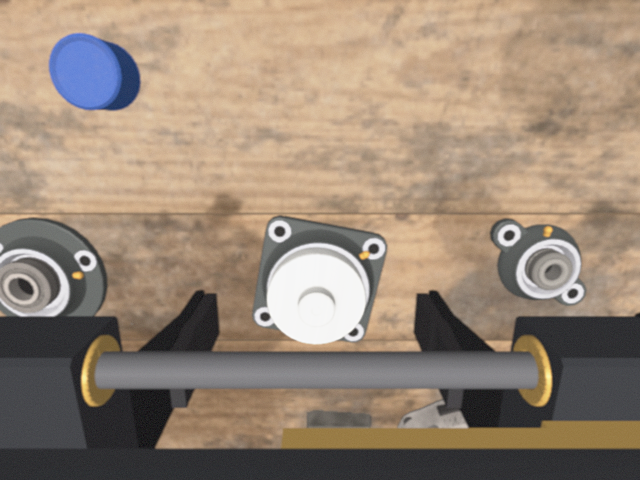

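View pics/t21.png

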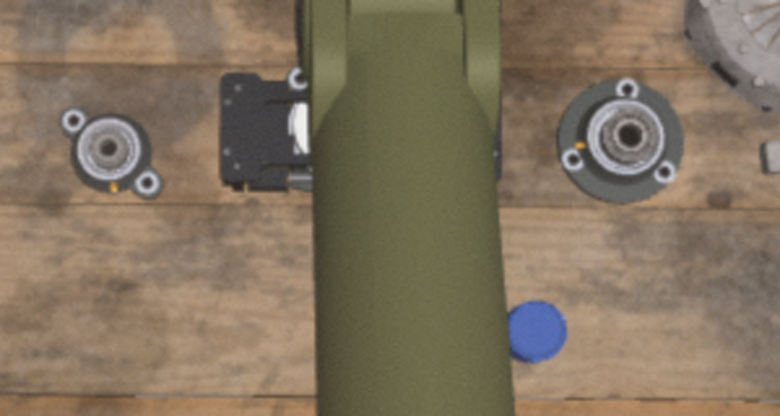

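Run:
```python
from h import *
import pickle
st=pickle.load(open('w21.pkl','rb'));c=cam('wrist',st);P=cloud(c,np.load('w21.npy'));Q=P.reshape(-1,3)
for n,x,y,r0,r1,z in(('cap',.6233,.0042,.019,.04,.0495),('med',.619,-.2505,0,.023,.033),('small',.605,.21,0,.0165,.0305),('table',.52,.05,0,.03,0)):
    r=np.hypot(*(Q[:,:2]-[x,y]).T);S=Q[(r<r1)&(r>r0)&(abs(Q[:,2]-z)<.004)]
    A=np.c_[S[:,:2]-[x,y],np.ones(len(S))];print(n,np.linalg.lstsq(A,S[:,2],rcond=None)[0].round(4),np.median(S[:,2]),len(S))
```

```text
cap [0.0017 0.0007 0.0493] 0.04929205626433791 4885
med [-0.0014 -0.01    0.0327] 0.0325902288961972 1700
small [ 0.0059 -0.0057  0.0307] 0.030726362215857506 901
table [-0.0014  0.0007 -0.0006] -0.0006308488778044297 3700
```

All seated and level. Handing in.

```bash
python3 -c "
from bench import ctrl
print(ctrl.close_job(), ctrl.get_state()['time'])"
```

```text
the job is handed in; nothing more can be done
the job is handed in; nothing more can be done
```

The job is handed in, at about 35 s of the 93 s allowed. I set the small bearing in the oval housing, the medium in the round one and the large in the square one. Then I put the aluminium end cover over the large bearing. The red look-alike was not touched.

Last checks from the wrist camera's depth, less than 1 mm below the nominal heights where they differ:

| Part | Measured top height | Expected if home | Tilt and position |
|---|---|---|---|
| Small bearing (outer ring) | 30.5–30.7 mm | 30.5 mm | under 1° |
| Medium bearing (outer ring) | 32.6 mm | 33 mm | under 1° |
| Large bearing (outer ring, before covering) | 38.8 mm | 39.5 mm | under 1° |
| End cover (cap top) | 49.3 mm | 49.5 mm | about 0.1°; centre within 1.5 mm of the seat's |

- **Fingertip position disagreed with the text:** the fingertips are about 22 mm behind the reported TCP, not 14 mm ahead of it. My first grasp of the small bearing closed on air without moving it. I measured the offset from the images and used that from then on.
- **Top camera check failed:** the depth check of the medium bearing from the top camera gave an error, because it returned no points over that seat. In the last top picture the arm covered the square housing. The depth heights therefore rest on the wrist camera alone.

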